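# Lock a mould-tipping cradle to its crank shaft

### The arm

A 6-joint arm with a two-finger parallel gripper is mounted at the origin on the work surface. World frame = base frame: x ahead of the robot, y to its left, z up, the work surface at z = 0. Lengths are in m, angles in rad, forces in N, time in s.
With the tool pointing down it reaches from about 0.35 to 0.775 m from the base axis. Payload 5.5 kg.
Tool frame: the origin (TCP) lies midway between the tips of the shut fingers; the grasp point (between the pads) lies 19 mm behind it; z points along the fingers, y is the line along which they close (so a half turn about z gives the same grasp; the last joint's range is limited). The gripper opens to 85 mm and grips with 20 to 120 N. Pads are 22 mm wide; open, the fingers measure 114 mm over their backs; the gripper's body (76 mm by 85 mm) begins 54 mm behind the grasp point. The pads swing forward as they close: fully open they stand 13 mm farther back than shut.
Start: joints at [-1.277, 0.313, 0.046, 1.304, 0, 1.431], TCP at [0.242, -0.522, 0.231] pointing down, gripper open.
Joint ranges: [-2.76, 2.76], [-0.86, 1.69], [-1.03, 1.26], [-2.2, 2.34], [-1.47, 1.5], [-3.14, 3.14]. Speed limits (rad/s): [2.57, 2.57, 3.14, 3.14, 3.14, 3.14].

### API

Orientations are given as a unit quaternion [w, x, y, z].
In Python, from workcell import env gives the robot as it stands. The module is installed in compiled form; this text tells all that it offers.
- The arm moves only by the tool servo_tool, never from a script. Its argument "increments" is a list of rows, each an object of numbers: "grip": the closure, from 0 (fully open) to 1 (shut); "x", "y", "z": the shift along the tool's x, y, z in mm; "roll": the turn about the tool's z in degrees. In form: [{"grip": .., "x": .., "y": .., "z": .., "roll": ..}, ...]. A call has 1 to 5 rows; each row shifts and turns the commanded pose from where the row before left it, along the tool's axes as they then stand; what a row does not reach is not made up. A row lasts 1/12 s, in which the tool goes at most 41.7 mm and 7.16 degrees, less where a joint would pass 70% of its speed; a pose out of reach is approached as far as the arm can. A call is refused whole if a number of a shift passes 41.7 or a number of a turn 7.16, either way. A call with a gripper value outside its range is refused whole. The fingers move at their own pace and stop on an object; "grip_force" is the grip in N (left out, the last holds). Time passes only in rows, so rows that do not move let the fingers close. It gives the time, the measured TCP pose, the force, the opening and the grip force at its end, in the units of the state.
- env.get_state(): the state, without advancing time (a new reading comes with each control period).
- env.read_camera(name): name is "scene" or "top"; returns the picture (420x560x3 uint8, red, green, blue); there is no depth.
- env.get_calibration(name): a dict with "vertical_fov" (degrees; the focal length in pixels is half the picture's height over the tangent of half this angle, whatever the lens; pixels are square), "cx", "cy" (the principal point, pixels), "rvec" (rotation vector, rad) and "tvec" (3), from world to camera coordinates, as OpenCV has them. Camera axes: x right, y down, z forward; pixel columns grow to the right and rows downward; lengths in m; the calibration is good to about 2 mm. A picture is of the moment at which its call begins. get_calibration takes no time and is no camera call.
- env.hand_in(): hands the job in; it is judged then, once.
The state is a dict: "clock": time; "joint_pos": joint angles; "qvel": joint speeds; "tau": joint torques, N m; "tcp_pos": TCP position; "orientation": TCP orientation; "wrist_force": force on the tool from outside, world axes, zero at the start; "ft_torque": the same for the moment, N m; "finger_gap": finger opening in m; "grip_force": force on a finger pad.
Only numpy, scipy, OpenCV 4.12 (cv2) and the standard library are available. Lean on these libraries where they do the work, as an engineer would, in place of code of your own. Each camera call takes 0.05 s, during which the arm holds its last target. There are 200 camera calls.

### The job

The crank shaft of the mould-tipping stand has come loose in the cradle's hub. Turn the crank until the flat on the shaft faces the setscrew in the top of the hub, then take the larger hex key from the rack, tighten the setscrew down onto the flat until it is properly tight without forcing it, and stand the key back in its hole in the rack. Leave the other things on the bench where they are.

Things in the scene. Friction and masses are not known exactly. Their poses are not given: they have to be found in the camera images.
- stand: Fixed steel tipping stand. Origin on the bench under the setscrew, z up. Its shaft lies along y, axis 120 mm up. From -y: crank (y -214 to -114 mm), pillow block (y -98 to -58, 154 mm high), bare shaft, cradle hub (y -22 to 22; boss 42 mm across, flat top 160 mm up, setscrew in it), then the cradle, at rest on its stops, with a banded plaster mould (x +-53, y 36 to 186, 172 mm high).
- drive_shaft: Crank shaft, 40 mm diameter, with a flat 10.5 mm wide, 0.7 mm deep along it, seen from above beside the hub. Origin on its axis under the setscrew, y along the axis; z is the flat's normal: it must point up (within 0.15 rad). Starts turned 0.6 to 1.4 rad about +y (flat leaning to the stand's +x); stops at -0.45 and 1.75. Turns with light drag (1 to 2 N at the crank handle) and stays where left.
- crank_handle (a point): Centre of the crank's black handle, a free-turning sleeve 26 mm in diameter, 70 mm long, parallel to the shaft, 80 mm from its axis, at the stand's y -173 mm; crank arm at its inner (+y) end. Can be pinched from above and led in an arc round the shaft. The arm leans 0.55 rad from the flat's normal towards the shaft's -x: with the flat up, the handle is 42 mm to -x and 68 mm above the shaft's axis.
- socket (a point): Hexagon socket of the setscrew: centre of the screw's top face, flush with the boss top, z up. 10.6 mm across flats, 11 mm deep, countersunk 1.5 mm; x is normal to one of its six flats (repeats every 60 degrees). The key must go at least 7 mm in. Clockwise from above tightens.
- setscrew: The M20 setscrew, origin and axes as socket. It starts clear of the shaft. Over the flat it runs 2.0 to 3.8 rad with little drag (up to 0.25 N m while turning) until its point meets the flat; then the torque climbs over about 1 rad. Tight at 0.55 N m (0.48 to 0.65), it stays tight when let go. Above 0.8 N m it is forced and mars the shaft. Over the round it jams about 1.8 rad sooner.
- key_grip (a point): Centre of the crossbar of the larger T-handled hex key (10 mm across flats, 0.25 kg). Crossbar black, 18 mm wide (key x), 96 mm long (key y), 22 mm high; the steel hexagon shank runs 112 mm down from its underside along the key's z; two of the shank's flats are normal to key x.
- key_tip (a point): Foot of the larger key's shank, on its axis, 123 mm below key_grip; the last 1.5 mm are reduced to about 7 mm diameter.
- key: The larger key; same origin and axes as key_tip.
- rack: Wooden rack 160 x 60 x 55 mm fixed to the bench; origin under its centre, holes 45 mm to either side along x. The larger key stands in the hole at +x, its foot 10 mm above the bench, the smaller key at -x.
- rack_hole0 (a point): Mouth of the larger key's hole, 13.5 mm diameter and 45 mm deep, at the rack's top 55 mm above the bench.
- small_key: Smaller T-handled hex key (6 mm, crossbar 70 mm), standing in the rack; leave it. Origin at the foot of its shank.
- small_mould: Loose square plaster mould 85 x 85 x 70 mm with black bands; leave it. Origin under its centre.
- beaker: Loose white plastic beaker 72 mm across, 85 mm high; leave it. Origin under its centre.
- mallet: Loose mallet lying on the bench; leave it. Origin under its middle.
Things that resemble listed ones, but are neither listed nor needed, are in the scene too. Leave any orange or white look-alike of the key alone.

How it is judged:
By the outcome, as a careful person would: the job done as asked, in the order asked, and still so for the second after the job is handed in, with the robot touching nothing.
It also fails if it takes over 72 s, if anything falls off the work surface, if the arm or the gripper's body presses on something with over 40 N, if the wrist force passes 120 N, or if a joint passes its speed limit or range.

## Working session

There is one attempt and no reset: what is moved stays moved. The work goes in short steps, Python scripts to look and compute and a tool call to move; the robot and the scene stay as the last step left them, time stands still between calls to the robot, and variables do not carry over. Pictures are saved under pics/ and viewed, at most 10 in all, crops included, and the job is handed in when it is done.

Besides the shell and the picture viewer there is one more tool, called after "Call:" as name(argument=value, ...) on one line, values as JSON. servo_tool: Moves the arm, as the interface text tells. Its arguments: {"type":"object","properties":{"increments":{"type":"array"},"grip_force":{"type":"number"}},"required":["increments"]}

```bash
mkdir -p pics; cat > h.py <<'E'
import numpy as np, cv2
from workcell import env
def cal(n):
    c=env.get_calibration(n); f=210/np.tan(np.radians(c["vertical_fov"])/2)
    K=np.array([[f,0,c["cx"]],[0,f,c["cy"]],[0,0,1]]); return K,np.array(c["rvec"],float),np.array(c["tvec"],float),c
def proj(n,P):
    K,r,t,c=cal(n); return cv2.projectPoints(np.array(P,float).reshape(-1,3),r,t,K,None)[0].reshape(-1,2)
def ray(n,u,v,z):
    K,r,t,c=cal(n); R=cv2.Rodrigues(r)[0]; C=-R.T@t; d=R.T@np.linalg.inv(K)@[u,v,1]; return C+d*(z-C[2])/d[2]
def save(n,name,crop=None,s=1):
    im=env.read_camera(n)
    np.save('pics/'+name+'.npy',im)
    if crop: im=im[crop[1]:crop[3],crop[0]:crop[2]]
    cv2.imwrite('pics/'+name+'.png',cv2.resize(im[:,:,::-1],None,fx=s,fy=s,interpolation=cv2.INTER_CUBIC)); return im
E
python3 - <<'E'
from h import *
for n in("scene","top"):
    save(n,n+"0",None,1.42); K,r,t,c=cal(n); R=cv2.Rodrigues(r)[0]; print(c, (-R.T@t).round(3), R.round(2))
print(env.get_state())
E
```

```text
{'vertical_fov': 52.78089048827247, 'cx': 272.74454052912205, 'cy': 212.69360996339034, 'rvec': array([ 1.66648858,  2.02037985, -0.71304572]), 'tvec': array([ 0.27467833, -0.36059341,  1.23226392])} [ 1.087 -0.07   0.733] [[-0.19  0.98  0.  ]
 [ 0.76  0.15 -0.63]
 [-0.62 -0.12 -0.78]]
{'vertical_fov': 42.564049687882395, 'cx': 284.9840467641238, 'cy': 204.09223934199073, 'rvec': array([ 2.12717844, -2.1448189 ,  0.15595529]), 'tvec': array([-0.14860271,  0.64561511,  1.22179533])} [ 0.447 -0.165  1.305] [[-0.01 -1.   -0.01]
 [-0.99  0.01 -0.15]
 [ 0.15  0.01 -0.99]]
{'clock': 0.1, 'joint_pos': array([-1.27658510e+00,  3.13946783e-01,  4.50682191e-02,  1.30360091e+00,
       -2.13316566e-05,  1.43119221e+00]), 'qvel': array([ 0.00144301, -0.00160775,  0.00061425,  0.00173067,  0.00036563,
        0.00159275]), 'tau': array([ 2.36574677e-03, -4.81726921e+01,  2.99242508e+01,  1.27460336e-02,
       -1.86603975e-04, -5.88465767e-06]), 'tcp_pos': array([ 0.24153917, -0.52129208,  0.23047586]), 'orientation': array([-8.38236306e-04,  9.76567272e-01,  2.15210720e-01, -7.56258062e-05]), 'wrist_force': array([0.87431988, 0.02857646, 0.25145402]), 'ft_torque': array([-0.02378787, -0.00522605, -0.02619757]), 'grip_force': 0.0, 'finger_gap': 0.08490072826483301}
```

View pics/scene0.png

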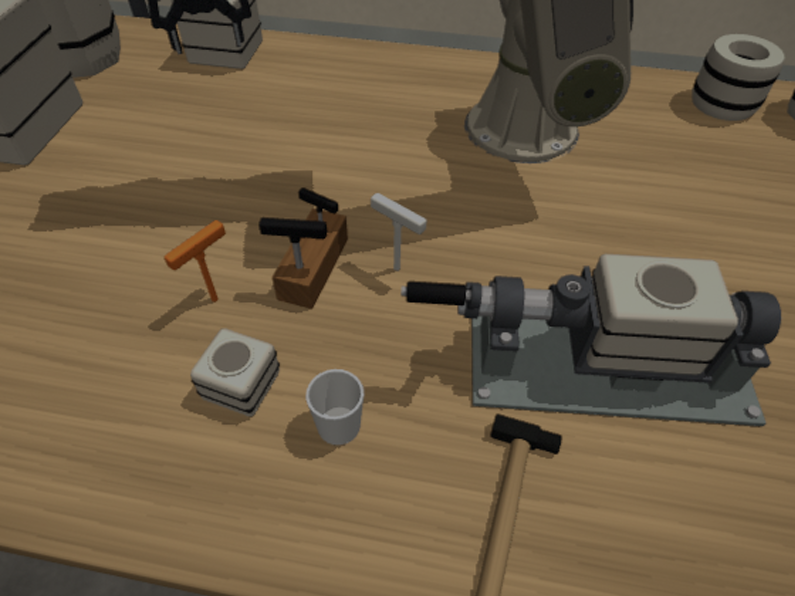

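View pics/top0.png

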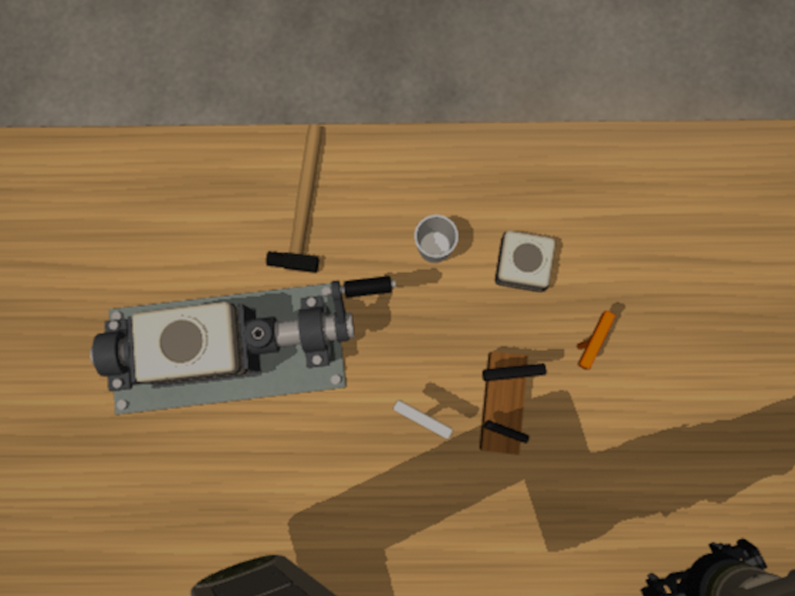

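The scene view shows the larger key's black bar at (294,227), the socket at (573,287) and the handle at (437,293). In the top view they are at (515,372), (258,333) and (369,286), at 1.42x scale. The decoys are orange and white.

```bash
cat >> h.py <<'E'
def tri(a,b):
    P=[]
    for n in("scene","top"):
        K,r,t,c=cal(n); P.append(K@np.c_[cv2.Rodrigues(r)[0],t])
    X=cv2.triangulatePoints(P[0],P[1],np.array(a,float).reshape(2,1),np.array(b,float).reshape(2,1)).ravel(); return X[:3]/X[3]
def blobs(im,lo,hi,amin=60):
    m=((im.max(2)<=hi)).astype(np.uint8); 
    n,l,s,c=cv2.connectedComponentsWithStats(m); return [(s[i].tolist(),c[i].round(1).tolist()) for i in range(1,n) if s[i][4]>amin]
E
python3 - <<'E'
from h import *
s=1.42
for nm,a,b in [("socket",(573,287),(258,333)),("key",(294,227),(515,372)),("handle",(437,293),(369,286))]:
    print(nm,tri(np.array(a)/s,np.array(b)/s).round(4))
T=np.load('pics/top0.npy');S=np.load('pics/scene0.npy')
def cp(im,x0,y0,w,h,f): return cv2.resize(im[y0:y0+h,x0:x0+w,::-1],(w*f,h*f),interpolation=cv2.INTER_CUBIC)
A=np.zeros((600,800,3),np.uint8)
A[:300,:400]=cp(T,155,195,80,60,5); A[:300,400:]=cp(T,325,240,80,60,5); A[300:,:400]=cp(S,360,180,80,60,5); A[300:,400:]=cp(S,180,130,80,60,5)[:300]
cv2.imwrite('pics/c1.png',A)
E
```

```text
socket [0.5636 0.0667 0.1573]
key [ 0.5027 -0.3204  0.1324]
handle [ 0.6292 -0.1007  0.1848]
```

View pics/c1.png

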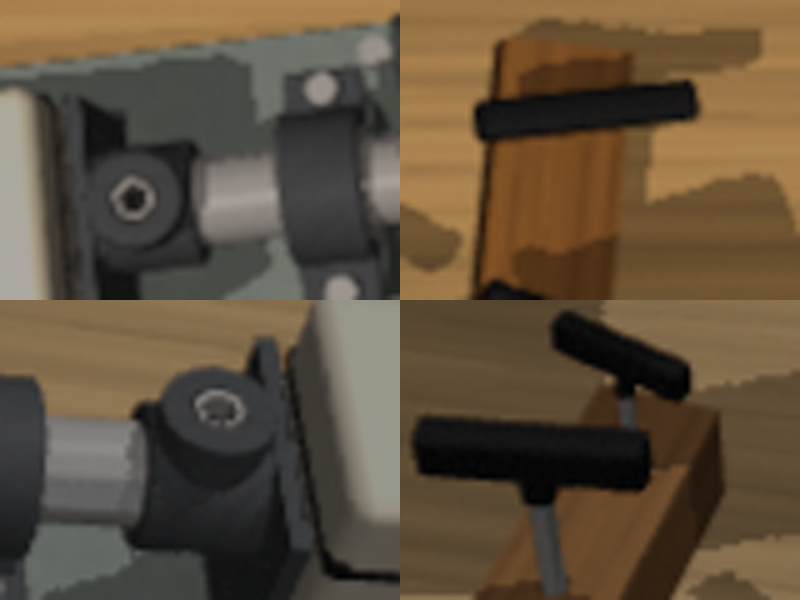

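The crops show the socket at about (181.6,234.6) in the top view and (404,201.4) in the scene view. The key bar spans (340.5,264) to (384,260) in the top view. Next I'll fit the bars and plan the approach.

```bash
cat >> h.py <<'E'
import json
def xang():
    from scipy.spatial.transform import Rotation as Ro
    w,x,y,z=env.get_state()["orientation"]; v=Ro.from_quat([x,y,z,w]).apply([1,0,0]); return np.degrees(np.arctan2(v[1],v[0]))
def plan(p1,a1=None,n=None,p0=None,a0=None,grip=0):
    """straight rows from p0,a0 (default measured) to p1,a1; prints calls"""
    p0=np.array(env.get_state()["tcp_pos"] if p0 is None else p0); a0=xang() if a0 is None else a0; a1=a0 if a1 is None else a1
    d=np.array(p1)-p0; r=-(a1-a0); m=max(np.linalg.norm(d)*1000/38,abs(r)/7,1); n=int(np.ceil(m)) if n is None else n
    rows=[];a=a0
    for i in range(n):
        c,s=np.cos(np.radians(a)),np.sin(np.radians(a)); dx,dy,dz=d/n*1000
        rows.append({"grip":grip,"x":round(c*dx+s*dy,1),"y":round(s*dx-c*dy,1),"z":round(-dz,1),"roll":round(r/n,2)}); a-=r/n
    for i in range(0,n,5): print(json.dumps(rows[i:i+5]))
def st():
    s=env.get_state(); print(round(s["clock"],2),s["tcp_pos"].round(4),round(xang(),2),"j6",round(s["joint_pos"][5],2),"F",s["wrist_force"].round(1),"T",s["ft_torque"].round(2),"gap",round(s["finger_gap"],4),round(s["grip_force"],1))
E
python3 - <<'E'
from h import *
T=np.load('pics/top0.npy');S=np.load('pics/scene0.npy')
def fit(im,box,th):
    x0,y0,x1,y1=box; m=(im[y0:y1,x0:x1].max(2)<th).astype(np.uint8); n,l,s,c=cv2.connectedComponentsWithStats(m); i=1+s[1:,4].argmax()
    ys,xs=np.where(l==i); return cv2.minAreaRect(np.c_[xs+x0,ys+y0].astype(np.float32)), s[i][4], np.array(c[i])+[x0,y0]
for nm,im,b in [("keyT",T,(335,250,392,275)),("handT",T,(243,192,282,212)),("keyS",S,(180,150,234,170)),("handS",S,(284,196,330,216))]:
    print(nm,fit(im,b,48))
print(tri((404,201.4),(181.6,234.6)), ray("top",181.6,234.6,.16),ray("scene",404,201.4,.16))
for z in(.133,.144): print(ray("top",340.5,264,z),ray("top",384,260,z))
plan([.45,-.40,.32],60)
E
```

```text
keyT (((361.5757141113281, 261.6309509277344), (8.221019744873047, 43.408573150634766), 83.1572265625), np.int32(338), array([361.46449704, 261.66863905]))
handT (((258.6384582519531, 201.60772705078125), (11.287160873413086, 32.62113571166992), 82.87498474121094), np.int32(361), array([258.70360111, 201.58725762]))
keyS (((205.94557189941406, 161.5613250732422), (48.19307327270508, 15.057135581970215), 2.935673236846924), np.int32(594), array([206.54545455, 160.496633  ]))
handS (((307.7589111328125, 206.37564086914062), (43.60319519042969, 14.320656776428223), 4.085616588592529), np.int32(599), array([307.34056761, 206.4524207 ]))
[0.56321718 0.06683881 0.15887395] [0.5630879  0.06637642 0.16      ] [0.56419926 0.06693268 0.16      ]
[ 0.49912723 -0.27371086  0.133     ] [ 0.50698599 -0.36786266  0.133     ]
[ 0.49864239 -0.27269525  0.144     ] [ 0.50642742 -0.36596368  0.144     ]
[{"grip": 0, "x": 34.3, "y": -3.2, "z": -12.8, "roll": -5.02}, {"grip": 0, "x": 34.5, "y": -0.2, "z": -12.8, "roll": -5.02}, {"grip": 0, "x": 34.3, "y": 2.8, "z": -12.8, "roll": -5.02}, {"grip": 0, "x": 34.0, "y": 5.8, "z": -12.8, "roll": -5.02}, {"grip": 0, "x": 33.3, "y": 8.8, "z": -12.8, "roll": -5.02}]
[{"grip": 0, "x": 32.4, "y": 11.7, "z": -12.8, "roll": -5.02}, {"grip": 0, "x": 31.3, "y": 14.4, "z": -12.8, "roll": -5.02}]
```

```bash
python3 - <<'E'
from h import *
h=tri((307.7,206.4),(258.7,201.6)); print(h)
plan([.630,-.100,.27],95.7,16)
E
```

```text
[ 0.62894105 -0.09918232  0.18456449]
[{"grip": 0, "x": 33.1, "y": -13.7, "z": -2.5, "roll": -4.43}, {"grip": 0, "x": 34.1, "y": -11.1, "z": -2.5, "roll": -4.43}, {"grip": 0, "x": 34.8, "y": -8.4, "z": -2.5, "roll": -4.43}, {"grip": 0, "x": 35.4, "y": -5.7, "z": -2.5, "roll": -4.43}, {"grip": 0, "x": 35.7, "y": -3.0, "z": -2.5, "roll": -4.43}]
[{"grip": 0, "x": 35.8, "y": -0.2, "z": -2.5, "roll": -4.43}, {"grip": 0, "x": 35.7, "y": 2.6, "z": -2.5, "roll": -4.43}, {"grip": 0, "x": 35.4, "y": 5.3, "z": -2.5, "roll": -4.43}, {"grip": 0, "x": 34.9, "y": 8.0, "z": -2.5, "roll": -4.43}, {"grip": 0, "x": 34.2, "y": 10.7, "z": -2.5, "roll": -4.43}]
[{"grip": 0, "x": 33.3, "y": 13.3, "z": -2.5, "roll": -4.43}, {"grip": 0, "x": 32.1, "y": 15.8, "z": -2.5, "roll": -4.43}, {"grip": 0, "x": 30.8, "y": 18.3, "z": -2.5, "roll": -4.43}, {"grip": 0, "x": 29.3, "y": 20.6, "z": -2.5, "roll": -4.43}, {"grip": 0, "x": 27.6, "y": 22.8, "z": -2.5, "roll": -4.43}]
[{"grip": 0, "x": 25.8, "y": 24.9, "z": -2.5, "roll": -4.43}]
```

Call:
servo_tool(increments=[{"grip": 0, "x": 33.1, "y": -13.7, "z": -2.5, "roll": -4.43}, {"grip": 0, "x": 34.1, "y": -11.1, "z": -2.5, "roll": -4.43}, {"grip": 0, "x": 34.8, "y": -8.4, "z": -2.5, "roll": -4.43}, {"grip": 0, "x": 35.4, "y": -5.7, "z": -2.5, "roll": -4.43}, {"grip": 0, "x": 35.7, "y": -3.0, "z": -2.5, "roll": -4.43}])

```text
clock: 0.52
tcp_pos: [0.3637, -0.3886, 0.2435]
orientation: [-0.0, 0.916, 0.4, -0.0]
wrist_force: [-0.6, -0.5, -0.3]
finger_gap: 0.0857
grip_force: 0.0
```

Call:
servo_tool(increments=[{"grip": 0, "x": 35.8, "y": -0.2, "z": -2.5, "roll": -4.43}, {"grip": 0, "x": 35.7, "y": 2.6, "z": -2.5, "roll": -4.43}, {"grip": 0, "x": 35.4, "y": 5.3, "z": -2.5, "roll": -4.43}, {"grip": 0, "x": 34.9, "y": 8.0, "z": -2.5, "roll": -4.43}, {"grip": 0, "x": 34.2, "y": 10.7, "z": -2.5, "roll": -4.43}])

```text
clock: 0.93
tcp_pos: [0.4852, -0.2567, 0.2561]
orientation: [-0.0, 0.822, 0.569, -0.0]
wrist_force: [0.2, -0.1, -0.3]
finger_gap: 0.0854
grip_force: 0.0
```

Call:
servo_tool(increments=[{"grip": 0, "x": 33.3, "y": 13.3, "z": -2.5, "roll": -4.43}, {"grip": 0, "x": 32.1, "y": 15.8, "z": -2.5, "roll": -4.43}, {"grip": 0, "x": 30.8, "y": 18.3, "z": -2.5, "roll": -4.43}, {"grip": 0, "x": 29.3, "y": 20.6, "z": -2.5, "roll": -4.43}, {"grip": 0, "x": 27.6, "y": 22.8, "z": -2.5, "roll": -4.43}])

```text
clock: 1.35
tcp_pos: [0.6066, -0.1251, 0.2684]
orientation: [-0.0, 0.698, 0.716, -0.0]
wrist_force: [0.7, -0.6, 0.5]
finger_gap: 0.0854
grip_force: 0.0
```

Call:
servo_tool(increments=[{"grip": 0, "x": 25.8, "y": 24.9, "z": -2.5, "roll": -4.43}, {"grip": 0}])

```text
invalid input at $.increments[1]: expected keys grip, x, y, z, roll
```

```bash
python3 - <<'E'
from h import *
st(); plan([.629,-.100,.166],95.7)
E
```

```text
1.35 [ 0.6066 -0.1251  0.2684] 91.53 j6 1.21 F [ 0.7 -0.6  0.5] T [-0.06 -0.    0.02] gap 0.0854 0.0
[{"grip": 0, "x": 8.2, "y": 7.7, "z": 34.1, "roll": -1.39}, {"grip": 0, "x": 8.0, "y": 7.9, "z": 34.1, "roll": -1.39}, {"grip": 0, "x": 7.8, "y": 8.1, "z": 34.1, "roll": -1.39}]
```

Call:
servo_tool(increments=[{"grip": 0, "x": 16, "y": 17, "z": 2, "roll": -4.2}, {"grip": 0, "x": 8.0, "y": 7, "z": 34.1, "roll": 0}, {"grip": 0, "x": 0, "y": 0, "z": 34.1, "roll": 0}, {"grip": 0, "x": 0, "y": 0, "z": 32, "roll": 0}, {"grip": 1, "x": 0, "y": 0, "z": 0, "roll": 0}], grip_force=40)

```text
clock: 1.77
tcp_pos: [0.6241, -0.0998, 0.1585]
orientation: [-0.006, 0.672, 0.741, -0.003]
wrist_force: [-1.8, 0.7, -1.2]
finger_gap: 0.0754
grip_force: 0.0
```

Call:
servo_tool(increments=[{"grip": 1, "x": 0, "y": 0, "z": 0, "roll": 0}, {"grip": 1, "x": 0, "y": 0, "z": 0, "roll": 0}, {"grip": 1, "x": 0, "y": 0, "z": 0, "roll": 0}, {"grip": 1, "x": 0, "y": 0, "z": 0, "roll": 0}])

```text
clock: 2.1
tcp_pos: [0.6299, -0.1025, 0.1693]
orientation: [0.002, 0.673, 0.74, 0.001]
wrist_force: [2.3, -0.6, -0.7]
finger_gap: 0.0258
grip_force: 7.2
```

```bash
python3 - <<'E'
from h import *
st()
s=env.get_state()["tcp_pos"]; g=s+[0,0,.019]
for a in (0.09,.1,.11):
    ux=np.array([np.cos(a),np.sin(a),0]); uy=np.array([-np.sin(a),np.cos(a),0]); o=np.array([.5634,.0666,0]); d=g-o; print(a,d@ux,d@uy,d[2]-.12, np.hypot(d@ux,d[2]-.12), np.arctan2(d@ux,d[2]-.12))
E
```

```text
2.1 [ 0.6299 -0.1025  0.1693] 95.47 j6 1.19 F [ 2.3 -0.6 -0.7] T [-0.11 -1.14  0.04] gap 0.0258 7.2
0.09 0.05102525310016574 -0.17436942453188967 0.06833973574159624 0.08528713815791442 0.6413479223845273
0.1 0.04927903667487773 -0.17487095016015208 0.06833973574159624 0.08425403810402889 0.6247399328441818
0.11 0.04752789238698796 -0.1753549888391238 0.06833973574159624 0.08324193676254965 0.6076758322480142
```

Call:
servo_tool(increments=[{"grip": 1, "x": 0, "y": -8.0, "z": -5.3, "roll": 0}, {"grip": 1, "x": 0, "y": -8.6, "z": -4.3, "roll": 0}, {"grip": 1, "x": 0, "y": -9.0, "z": -3.2, "roll": 0}, {"grip": 1, "x": 0, "y": -9.4, "z": -2.1, "roll": 0}, {"grip": 1, "x": 0, "y": -9.5, "z": -1.0, "roll": 0}])

```text
clock: 2.52
tcp_pos: [0.5853, -0.1074, 0.1855]
orientation: [0.003, 0.673, 0.74, 0.001]
wrist_force: [3.1, -3.7, 6.6]
finger_gap: 0.0247
grip_force: 39.9
```

Call:
servo_tool(increments=[{"grip": 1, "x": 0, "y": -9.6, "z": 0.2, "roll": 0}, {"grip": 1, "x": 0, "y": -9.5, "z": 1.3, "roll": 0}, {"grip": 1, "x": 0, "y": -9.3, "z": 2.5, "roll": 0}, {"grip": 1, "x": 0, "y": -8.9, "z": 3.5, "roll": 0}, {"grip": 1, "x": 0, "y": -7.7, "z": 4.2, "roll": 0}])

```text
clock: 2.93
tcp_pos: [0.5387, -0.1125, 0.1728]
orientation: [0.002, 0.673, 0.74, -0.001]
wrist_force: [0.3, -7.6, 2.7]
finger_gap: 0.0246
grip_force: 39.8
```

Call:
servo_tool(increments=[{"grip": 1, "x": 0, "y": 0, "z": 0, "roll": 0}, {"grip": 1, "x": 0, "y": 0, "z": 0, "roll": 0}])

```text
clock: 3.1
tcp_pos: [0.5372, -0.1127, 0.1718]
orientation: [0.001, 0.673, 0.74, -0.002]
wrist_force: [-4.2, -7.1, 4.6]
finger_gap: 0.0248
grip_force: 40.5
```

```bash
python3 - <<'E'
from h import *
st()
T=save("top","t1");S=save("scene","s1")
def cp(im,x0,y0,w,h,f): return cv2.resize(im[y0:y0+h,x0:x0+w,::-1],(w*f,h*f),interpolation=cv2.INTER_CUBIC)
cv2.imwrite('pics/c2.png',np.hstack([cp(T,170,200,100,100,4),cp(S,280,170,100,100,4)]))
E
```

```text
3.1 [ 0.5372 -0.1127  0.1718] 95.38 j6 1.13 F [-4.2 -7.1  4.6] T [-1.57  0.7   0.15] gap 0.0248 40.5
```

View pics/c2.png

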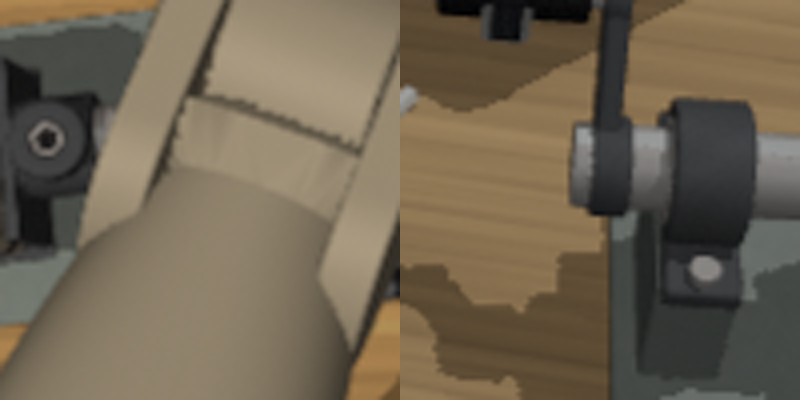

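The crank arm now stands up with the handle in the gripper, at about -0.56 rad, so the flat is near vertical. Next I'll release the handle, rise and head for the key.

Call:
servo_tool(increments=[{"grip": 0, "x": 0, "y": 0, "z": 0, "roll": 0}, {"grip": 0, "x": 0, "y": 0, "z": 0, "roll": 0}, {"grip": 0, "x": 0, "y": 0, "z": 0, "roll": 0}, {"grip": 0, "x": 0, "y": 0, "z": -30, "roll": 0}, {"grip": 0, "x": 0, "y": 0, "z": -40, "roll": 0}])

```text
clock: 3.62
tcp_pos: [0.5365, -0.109, 0.2377]
orientation: [-0.004, 0.672, 0.74, -0.002]
wrist_force: [1.3, -1.2, 0.2]
finger_gap: 0.083
grip_force: 0.0
```

```bash
python3 - <<'E'
from h import *
st(); plan([.5028,-.320,.26],95.4+180)
E
```

```text
3.62 [ 0.5365 -0.109   0.2377] 95.51 j6 1.13 F [ 1.3 -1.2  0.2] T [-0.04 -0.12 -0.02] gap 0.083 0.0
[{"grip": 0, "x": -8.0, "y": -2.1, "z": -0.9, "roll": -6.92}, {"grip": 0, "x": -7.6, "y": -3.0, "z": -0.9, "roll": -6.92}, {"grip": 0, "x": -7.2, "y": -3.9, "z": -0.9, "roll": -6.92}, {"grip": 0, "x": -6.7, "y": -4.8, "z": -0.9, "roll": -6.92}, {"grip": 0, "x": -6.1, "y": -5.5, "z": -0.9, "roll": -6.92}]
[{"grip": 0, "x": -5.4, "y": -6.2, "z": -0.9, "roll": -6.92}, {"grip": 0, "x": -4.6, "y": -6.8, "z": -0.9, "roll": -6.92}, {"grip": 0, "x": -3.7, "y": -7.3, "z": -0.9, "roll": -6.92}, {"grip": 0, "x": -2.8, "y": -7.7, "z": -0.9, "roll": -6.92}, {"grip": 0, "x": -1.9, "y": -8.0, "z": -0.9, "roll": -6.92}]
[{"grip": 0, "x": -0.9, "y": -8.2, "z": -0.9, "roll": -6.92}, {"grip": 0, "x": 0.1, "y": -8.2, "z": -0.9, "roll": -6.92}, {"grip": 0, "x": 1.1, "y": -8.1, "z": -0.9, "roll": -6.92}, {"grip": 0, "x": 2.1, "y": -8.0, "z": -0.9, "roll": -6.92}, {"grip": 0, "x": 3.0, "y": -7.6, "z": -0.9, "roll": -6.92}]
[{"grip": 0, "x": 3.9, "y": -7.2, "z": -0.9, "roll": -6.92}, {"grip": 0, "x": 4.7, "y": -6.7, "z": -0.9, "roll": -6.92}, {"grip": 0, "x": 5.5, "y": -6.1, "z": -0.9, "roll": -6.92}, {"grip": 0, "x": 6.2, "y": -5.4, "z": -0.9, "roll": -6.92}, {"grip": 0, "x": 6.8, "y": -4.6, "z": -0.9, "roll": -6.92}]
[{"grip": 0, "x": 7.3, "y": -3.7, "z": -0.9, "roll": -6.92}, {"grip": 0, "x": 7.7, "y": -2.8, "z": -0.9, "roll": -6.92}, {"grip": 0, "x": 8.0, "y": -1.9, "z": -0.9, "roll": -6.92}, {"grip": 0, "x": 8.2, "y": -0.9, "z": -0.9, "roll": -6.92}, {"grip": 0, "x": 8.2, "y": 0.1, "z": -0.9, "roll": -6.92}]
[{"grip": 0, "x": 8.1, "y": 1.1, "z": -0.9, "roll": -6.92}]
```

Call:
servo_tool(increments=[{"grip": 0, "x": -8.0, "y": -2.1, "z": -5, "roll": -6.92}, {"grip": 0, "x": -7.6, "y": -3.0, "z": -5, "roll": -6.92}, {"grip": 0, "x": -7.2, "y": -3.9, "z": -5, "roll": -6.92}, {"grip": 0, "x": -6.7, "y": -4.8, "z": -5, "roll": -6.92}, {"grip": 0, "x": -6.1, "y": -5.5, "z": -2, "roll": -6.92}])

```text
clock: 4.03
tcp_pos: [0.5328, -0.1508, 0.2635]
orientation: [0.0, 0.419, 0.908, 0.0]
wrist_force: [0.2, 0.2, -1.1]
finger_gap: 0.085
grip_force: 0.0
```

Call:
servo_tool(increments=[{"grip": 0, "x": -5.4, "y": -6.2, "z": 0, "roll": -6.92}, {"grip": 0, "x": -4.6, "y": -6.8, "z": 0, "roll": -6.92}, {"grip": 0, "x": -3.7, "y": -7.3, "z": 0, "roll": -6.92}, {"grip": 0, "x": -2.8, "y": -7.7, "z": 0, "roll": -6.92}, {"grip": 0, "x": -1.9, "y": -8.0, "z": 0, "roll": -6.92}])

```text
clock: 4.45
tcp_pos: [0.5261, -0.1912, 0.2626]
orientation: [-0.0, 0.13, 0.992, 0.0]
wrist_force: [0.3, 0.4, -0.7]
finger_gap: 0.0853
grip_force: 0.0
```

Call:
servo_tool(increments=[{"grip": 0, "x": -0.9, "y": -8.2, "z": 0, "roll": -6.92}, {"grip": 0, "x": 0.1, "y": -8.2, "z": 0, "roll": -6.92}, {"grip": 0, "x": 1.1, "y": -8.1, "z": 0, "roll": -6.92}, {"grip": 0, "x": 2.1, "y": -8.0, "z": 0, "roll": -6.92}, {"grip": 0, "x": 3.0, "y": -7.6, "z": 0, "roll": -6.92}])

```text
clock: 4.87
tcp_pos: [0.5197, -0.2317, 0.2626]
orientation: [-0.0, -0.171, 0.985, 0.0]
wrist_force: [0.2, -0.3, 0.4]
finger_gap: 0.0854
grip_force: 0.0
```

Call:
servo_tool(increments=[{"grip": 0, "x": 3.9, "y": -7.2, "z": 0, "roll": -6.92}, {"grip": 0, "x": 4.7, "y": -6.7, "z": 0, "roll": -6.92}, {"grip": 0, "x": 5.5, "y": -6.1, "z": 0, "roll": -6.92}, {"grip": 0, "x": 6.2, "y": -5.4, "z": 0, "roll": -6.92}, {"grip": 0, "x": 6.8, "y": -4.6, "z": 0, "roll": -6.92}])

```text
clock: 5.28
tcp_pos: [0.5133, -0.2722, 0.2625]
orientation: [-0.0, -0.456, 0.89, 0.001]
wrist_force: [-0.1, 0.8, 0.5]
finger_gap: 0.0851
grip_force: 0.0
```

Call:
servo_tool(increments=[{"grip": 0, "x": 7.3, "y": -3.7, "z": 0, "roll": -6.92}, {"grip": 0, "x": 7.7, "y": -2.8, "z": 0, "roll": -6.92}, {"grip": 0, "x": 8.0, "y": -1.9, "z": 0, "roll": -6.92}, {"grip": 0, "x": 8.2, "y": -0.9, "z": 0, "roll": -6.92}, {"grip": 0, "x": 8.2, "y": 0.1, "z": 0, "roll": -6.92}])

```text
clock: 5.7
tcp_pos: [0.5069, -0.3127, 0.2626]
orientation: [0.0, -0.7, 0.714, 0.001]
wrist_force: [0.4, -0.4, 1.0]
finger_gap: 0.0855
grip_force: 0.0
```

Call:
servo_tool(increments=[{"grip": 0, "x": 8.1, "y": 1.1, "z": 0, "roll": -6.92}, {"grip": 0, "x": 0, "y": 0, "z": 0, "roll": 0}])

```text
clock: 5.87
tcp_pos: [0.5055, -0.3217, 0.2624]
orientation: [0.0, 0.74, -0.672, -0.0]
wrist_force: [0.1, -0.3, -0.0]
finger_gap: 0.0857
grip_force: 0.0
```

```bash
python3 - <<'E'
from h import *
st(); plan([.5028,-.320,.114],-84.6)
T=save("top","t2");S=save("scene","s2")
def cp(im,x0,y0,w,h,f): return cv2.resize(im[y0:y0+h,x0:x0+w,::-1],(w*f,h*f),interpolation=cv2.INTER_CUBIC)
cv2.imwrite('pics/c3.png',np.hstack([cp(T,165,185,100,100,4),cp(S,300,160,100,100,4)]))
E
```

```text
5.87 [ 0.5055 -0.3217  0.2624] -84.46 j6 -2.37 F [ 0.1 -0.3 -0. ] T [0.01 0.03 0.01] gap 0.0857 0.0
[{"grip": 0, "x": -0.5, "y": 0.6, "z": 37.1, "roll": 0.04}, {"grip": 0, "x": -0.5, "y": 0.6, "z": 37.1, "roll": 0.04}, {"grip": 0, "x": -0.5, "y": 0.6, "z": 37.1, "roll": 0.04}, {"grip": 0, "x": -0.5, "y": 0.6, "z": 37.1, "roll": 0.04}]
```

View pics/c3.png

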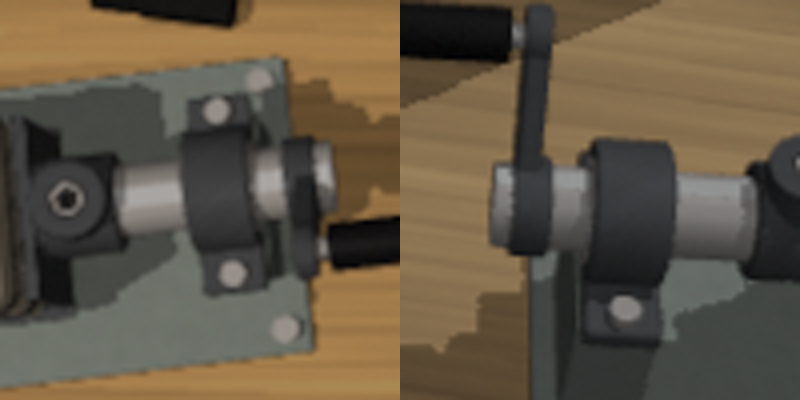

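The crank stayed put, with the handle towards -x, the arm up and the flat's bright band near the middle of the shaft. Next is the key grasp.

Call:
servo_tool(increments=[{"grip": 0, "x": -0.5, "y": 0.6, "z": 37.1, "roll": 0}, {"grip": 0, "x": -0.5, "y": 0.6, "z": 37.1, "roll": 0}, {"grip": 0, "x": -0.5, "y": 0.6, "z": 37.1, "roll": 0}, {"grip": 0, "x": -0.5, "y": 0.6, "z": 37.1, "roll": 0}, {"grip": 0, "x": 0, "y": 0, "z": 0, "roll": 0}])

```text
clock: 6.38
tcp_pos: [0.4989, -0.3146, 0.1067]
orientation: [0.0, 0.739, -0.674, -0.007]
wrist_force: [-1.8, 1.4, -1.2]
finger_gap: 0.0854
grip_force: 0.0
```

Call:
servo_tool(increments=[{"grip": 1, "x": 0, "y": 0, "z": 0, "roll": 0}, {"grip": 1, "x": 0, "y": 0, "z": 0, "roll": 0}, {"grip": 1, "x": 0, "y": 0, "z": 0, "roll": 0}, {"grip": 1, "x": 0, "y": 0, "z": 0, "roll": 0}, {"grip": 1, "x": 0, "y": 0, "z": 0, "roll": 0}], grip_force=90)

```text
clock: 6.8
tcp_pos: [0.5046, -0.3203, 0.1167]
orientation: [-0.0, 0.74, -0.673, 0.002]
wrist_force: [0.1, -0.5, 0.9]
finger_gap: 0.0258
grip_force: 0.0
```

```bash
python3 - <<'E'
from h import *
st()
T=np.load('pics/t2.npy');S=np.load('pics/s2.npy')
def fit(im,box,th):
    x0,y0,x1,y1=box; m=(im[y0:y1,x0:x1].max(2)<th).astype(np.uint8); n,l,s,c=cv2.connectedComponentsWithStats(m); i=1+s[1:,4].argmax()
    ys,xs=np.where(l==i); return cv2.minAreaRect(np.c_[xs+x0,ys+y0].astype(np.float32)), s[i][4]
a=fit(T,(247,233,300,262),40);b=fit(S,(270,155,329,182),40);print(a,b); h=tri(b[0][0],a[0][0]); print(h)
o=np.array([.5634,.0666,0])
for y in(.09,.1,.11):
    d=h-o; x=d@[np.cos(y),np.sin(y),0]; print(x, d@[-np.sin(y),np.cos(y),0], np.arctan2(x,h[2]-.12)+.55)
E
```

```text
6.8 [ 0.5046 -0.3203  0.1167] -84.59 j6 -2.37 F [ 0.1 -0.5  0.9] T [-0.01  0.04 -0.03] gap 0.0258 0.0
(((263.4219055175781, 244.40145874023438), (11.166282653808594, 32.722808837890625), 82.56858825683594), np.int32(363)) (((308.1400146484375, 167.47999572753906), (38.16337585449219, 13.590154647827148), 3.1798300743103027), np.int32(516))
[ 0.53859617 -0.10986826  0.185924  ]
-0.04056415582225036 -0.17352471250814058 -0.0016059355044863999
-0.04229734583580152 -0.17311040154725324 -0.020452913783053805
-0.04402630615001676 -0.17267877969046933 -0.038810527011811646
```

Call:
servo_tool(increments=[{"grip": 1, "x": 0, "y": 0, "z": 0, "roll": 0}, {"grip": 1, "x": 0, "y": 0, "z": 0, "roll": 0}, {"grip": 1, "x": 0, "y": 0, "z": 0, "roll": 0}, {"grip": 1, "x": 0, "y": 0, "z": 0, "roll": 0}])

```text
clock: 7.13
tcp_pos: [0.5039, -0.3202, 0.1165]
orientation: [0.0, 0.74, -0.673, 0.001]
wrist_force: [-1.8, -0.4, 5.7]
finger_gap: 0.0166
grip_force: 87.6
```

Call:
servo_tool(increments=[{"grip": 1, "x": 0, "y": 0, "z": -20, "roll": 0}, {"grip": 1, "x": 0, "y": 0, "z": -40, "roll": 0}, {"grip": 1, "x": 0, "y": 0, "z": -41, "roll": 0}, {"grip": 1, "x": 0, "y": 0, "z": -41, "roll": 0}, {"grip": 1, "x": 0, "y": 0, "z": -41, "roll": 0}])

```text
clock: 7.55
tcp_pos: [0.5028, -0.3189, 0.2994]
orientation: [0.0, 0.74, -0.673, -0.0]
wrist_force: [0.9, -1.3, -2.0]
finger_gap: 0.0166
grip_force: 89.2
```

```bash
python3 - <<'E'
from h import *
st()
# key pre-rotated 40 deg back (roll -) ; go above socket
plan([.5634,.0666,.300],-84.6)
E
```

```text
7.55 [ 0.5028 -0.3189  0.2994] -84.59 j6 -2.37 F [ 0.9 -1.3 -2. ] T [-0.16 -0.09  0.01] gap 0.0166 89.2
[{"grip": 0, "x": -34.4, "y": -8.8, "z": -0.1, "roll": 0.0}, {"grip": 0, "x": -34.4, "y": -8.8, "z": -0.1, "roll": 0.0}, {"grip": 0, "x": -34.4, "y": -8.8, "z": -0.1, "roll": 0.0}, {"grip": 0, "x": -34.4, "y": -8.8, "z": -0.1, "roll": 0.0}, {"grip": 0, "x": -34.4, "y": -8.8, "z": -0.1, "roll": 0.0}]
[{"grip": 0, "x": -34.4, "y": -8.8, "z": -0.1, "roll": 0.0}, {"grip": 0, "x": -34.4, "y": -8.8, "z": -0.1, "roll": 0.0}, {"grip": 0, "x": -34.4, "y": -8.8, "z": -0.1, "roll": 0.0}, {"grip": 0, "x": -34.4, "y": -8.8, "z": -0.1, "roll": 0.0}, {"grip": 0, "x": -34.4, "y": -8.8, "z": -0.1, "roll": 0.0}]
[{"grip": 0, "x": -34.4, "y": -8.8, "z": -0.1, "roll": 0.0}]
```

```bash
python3 - <<'E'
from h import *
plan([.5636,.0667,.345],-84.6+72,12,p0=[.5028,-.3195,.345],a0=-84.6,grip=1)
E
```

```text
[{"grip": 1, "x": -31.6, "y": -8.1, "z": -0.0, "roll": -6.0}, {"grip": 1, "x": -30.5, "y": -11.3, "z": -0.0, "roll": -6.0}, {"grip": 1, "x": -29.2, "y": -14.5, "z": -0.0, "roll": -6.0}, {"grip": 1, "x": -27.5, "y": -17.4, "z": -0.0, "roll": -6.0}, {"grip": 1, "x": -25.6, "y": -20.2, "z": -0.0, "roll": -6.0}]
[{"grip": 1, "x": -23.3, "y": -22.8, "z": -0.0, "roll": -6.0}, {"grip": 1, "x": -20.8, "y": -25.1, "z": -0.0, "roll": -6.0}, {"grip": 1, "x": -18.1, "y": -27.1, "z": -0.0, "roll": -6.0}, {"grip": 1, "x": -15.1, "y": -28.9, "z": -0.0, "roll": -6.0}, {"grip": 1, "x": -12.0, "y": -30.3, "z": -0.0, "roll": -6.0}]
[{"grip": 1, "x": -8.8, "y": -31.4, "z": -0.0, "roll": -6.0}, {"grip": 1, "x": -5.5, "y": -32.1, "z": -0.0, "roll": -6.0}]
```

Call:
servo_tool(increments=[{"grip": 1, "x": 0, "y": 0, "z": -22, "roll": 0}, {"grip": 1, "x": 0, "y": 0, "z": -23, "roll": 0}])

```text
clock: 7.72
tcp_pos: [0.5034, -0.3194, 0.3453]
orientation: [-0.0, 0.74, -0.673, 0.001]
wrist_force: [1.4, -0.4, -3.4]
finger_gap: 0.0165
grip_force: 89.4
```

Call:
servo_tool(increments=[{"grip": 1, "x": -31.6, "y": -8.1, "z": 0, "roll": -6.0}, {"grip": 1, "x": -30.5, "y": -11.3, "z": 0, "roll": -6.0}, {"grip": 1, "x": -29.2, "y": -14.5, "z": 0, "roll": -6.0}, {"grip": 1, "x": -27.5, "y": -17.4, "z": 0, "roll": -6.0}, {"grip": 1, "x": -25.6, "y": -20.2, "z": 0, "roll": -6.0}])

```text
clock: 8.13
tcp_pos: [0.5284, -0.157, 0.3425]
orientation: [0.0, 0.89, -0.457, -0.0]
wrist_force: [0.9, 0.6, -2.4]
finger_gap: 0.0165
grip_force: 89.3
```

Call:
servo_tool(increments=[{"grip": 1, "x": -23.3, "y": -22.8, "z": 0, "roll": -6.0}, {"grip": 1, "x": -20.8, "y": -25.1, "z": 0, "roll": -6.0}, {"grip": 1, "x": -18.1, "y": -27.1, "z": 0, "roll": -6.0}, {"grip": 1, "x": -15.1, "y": -28.9, "z": 0, "roll": -6.0}, {"grip": 1, "x": -12.0, "y": -30.3, "z": 0, "roll": -6.0}])

```text
clock: 8.55
tcp_pos: [0.5537, 0.0043, 0.3426]
orientation: [0.0, 0.978, -0.21, -0.0]
wrist_force: [0.5, 1.3, -3.3]
finger_gap: 0.0166
grip_force: 89.3
```

Call:
servo_tool(increments=[{"grip": 1, "x": -8.8, "y": -31.4, "z": 0, "roll": -6.0}, {"grip": 1, "x": -5.5, "y": -32.1, "z": 0, "roll": -6.0}, {"grip": 1, "x": 0, "y": 0, "z": 32, "roll": 0}, {"grip": 1, "x": 0, "y": 0, "z": 32, "roll": 0}, {"grip": 1, "x": 0, "y": 0, "z": 0, "roll": 0}])

```text
clock: 8.97
tcp_pos: [0.5594, 0.0681, 0.271]
orientation: [0.001, 0.994, -0.109, -0.007]
wrist_force: [-1.0, -0.1, -4.4]
finger_gap: 0.0161
grip_force: 89.1
```

```bash
python3 - <<'E'
from h import *
st()
T=save("top","t3");S=save("scene","s3"); st()
p=env.get_state()["tcp_pos"]
for n in("top","scene"): print(proj(n,[p-[0,0,.1065],p-[0,0,.0],[.5636,.0667,.16]]))
def cp(im,x0,y0,w,h,f): return cv2.resize(im[y0:y0+h,x0:x0+w,::-1],(w*f,h*f),interpolation=cv2.INTER_CUBIC)
cv2.imwrite('pics/c4.png',np.hstack([cp(T,155,200,64,80,6),cp(S,375,140,64,80,6)]))
E
```

```text
8.97 [0.5594 0.0681 0.271 ] -12.49 j6 -2.94 F [-1.  -0.1 -4.4] T [ 0.06  0.15 -0.05] gap 0.0161 89.1
9.07 [0.5628 0.0671 0.2777] -12.58 j6 -2.94 F [ 1.  -0.2 -1.5] T [-0.07 -0.05 -0.01] gap 0.0165 89.2
[[180.19970347 234.23110399]
 [168.97585703 228.70764428]
 [181.45412974 234.36234753]]
[[405.63416836 196.64997573]
 [422.31956493 151.83216055]
 [403.8662864  201.12899588]]
```

View pics/c4.png

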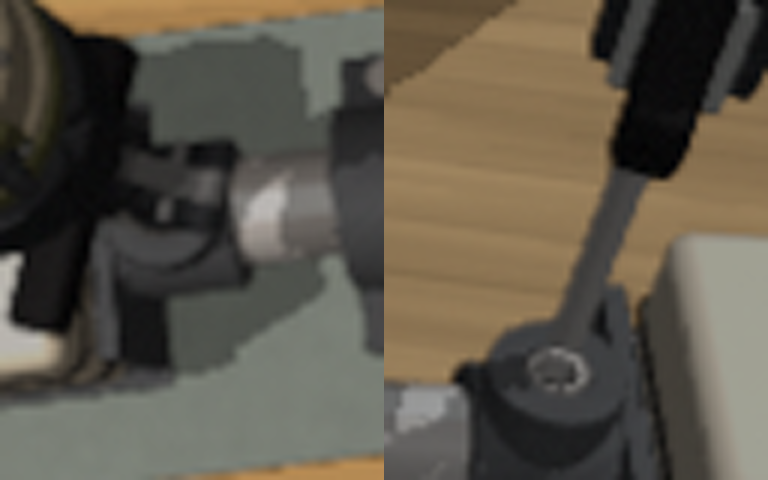

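The scene view shows the tip at about (406.5,196.5), close over the socket at (403.7,201.5), against a predicted tip of (405.6,196.6). Next I'll measure the shank at sub-pixel level.

```bash
python3 - <<'E'
from h import *
S=np.load('pics/s3.npy').astype(int).sum(2)//3
for r in range(172,206,2 ): print(r,S[r,396:424])
p=np.array([.5628,.0671,.2777]);q=proj("scene",[p-[0,0,.1065],p-[0,0,.05]]);print(q)
for r in range(172,194,4): print(r,(q[0]+(q[1]-q[0])*(r-q[0][1])/(q[1][1]-q[0][1]))[0].round(2))
J=[proj("scene",p-[0,0,.1065]+np.array(d))[0]-q[0] for d in([.001,0,0],[0,.001,0])];print(J)
S0=np.load('pics/scene0.npy').astype(int).sum(2)//3
for r in range(196,208): print(r,S0[r,396:414])
E
```

```text
172 [120 120 120 120 121 121 121 122 121 121 122 122 122 122 114  80  63  61
  65  67  67  78 115 123 123 121 120 117]
174 [119 119 120 119 120 120 121 120 120 120 119 119 119 119  95  68  62  62
  67  69  68 110 119 120 121 121 121 121]
176 [116 117 116 117 117 117 116 116 116 117 117 117 117  92  67  61  62  66
  68  68  96 115 119 119 118 118 118 118]
178 [112 112 112 113 112 113 113 114 114 114 115 115 108  77  62  62  65  68
  69  95 114 116 116 116 117 118 118 117]
180 [122 122 122 122 122 120 118 115 114 113 112 104  76  62  61  65  68  69
  76 106 113 114 114 114 115 115 103 111]
182 [116 117 118 118 118 119 119 120 120 121 121  96  68  61  63  67  69  78
 110 117 117 116 115 114 114  98  81 103]
184 [114 114 113 114 113 113 113 114 114 115  90  67  61  63  67  69  70 109
 118 120 120 121 121 121 114  79  76  97]
186 [111 112 112 113 113 113 114 114 114 108  76  61  62  66  69  69  92 109
 112 112 113 113 114 111  79  62  67  87]
188 [110 108 106 106 105 106 107 107 100  75  63  62  66  68  69  65  67  68
  68  92 110 114 114  89  66  61  61  73]
190 [116 116 117 117 118 117 
[... 1186 characters left out ...]
9  59  60  47  66 100 121 120 115  89  70  58  58  59  59  60  57  58]
199 [ 58  59  50  83 121 112  93  88  89 109 119  98  66  59  60  60  59  59]
200 [ 58  58  48 117 105  79  67  67  68  77  86 117  81  59  59  59  59  60]
201 [ 60  60  51  97  79  62  65  66  66  63  56 115 100  68  58  59  58  58]
202 [ 59  59  55  70 109  80  64  66  66  57  50  90 105  72  57  59  59  59]
203 [ 58  59  57  57 104  74  43  54  57  51  47 108  98  57  55  59  60  60]
204 [58 58 58 57 69 69 83 86 63 96 98 87 68 55 56 57 58 58]
205 [59 58 59 58 58 61 69 68 62 77 76 65 56 57 59 59 58 56]
206 [57 59 60 60 60 59 61 59 60 61 61 60 59 59 60 59 60 59]
207 [43 57 59 59 59 59 60 59 59 58 59 59 59 60 60 60 61 59]
```

Call:
servo_tool(increments=[{"grip": 1, "x": 0.3, "y": -0.9, "z": 4, "roll": 0}, {"grip": 1, "x": 0, "y": 0, "z": 4, "roll": 0}, {"grip": 1, "x": 0, "y": 0, "z": 2, "roll": 0}, {"grip": 1, "x": 0, "y": 0, "z": 0, "roll": 0}])

```text
clock: 9.4
tcp_pos: [0.5651, 0.0674, 0.2692]
orientation: [-0.0, 0.994, -0.11, 0.001]
wrist_force: [0.2, -0.3, -2.3]
finger_gap: 0.0164
grip_force: 89.3
```

Call:
servo_tool(increments=[{"grip": 1, "x": 0, "y": 0, "z": 1, "roll": 0}, {"grip": 1, "x": 0, "y": 0, "z": 1, "roll": 0}, {"grip": 1, "x": 0, "y": 0, "z": 0, "roll": 0}])

```text
clock: 9.65
tcp_pos: [0.5645, 0.0677, 0.2665]
orientation: [0.0, 0.994, -0.11, 0.0]
wrist_force: [1.0, 0.1, -3.8]
finger_gap: 0.0163
grip_force: 89.3
```

Call:
servo_tool(increments=[{"grip": 1, "x": 0, "y": 0, "z": 1, "roll": 0}, {"grip": 1, "x": 0, "y": 0, "z": 0, "roll": 0}])

```text
clock: 9.82
tcp_pos: [0.5644, 0.0679, 0.2653]
orientation: [0.0, 0.994, -0.11, -0.0]
wrist_force: [0.1, -0.2, -2.8]
finger_gap: 0.0164
grip_force: 89.3
```

```bash
python3 - <<'E'
from h import *
st()
E
```

```text
9.82 [0.5644 0.0679 0.2653] -12.57 j6 -2.94 F [ 0.1 -0.2 -2.8] T [ 0.04  0.02 -0.01] gap 0.0164 89.3
```

Call:
servo_tool(increments=[{"grip": 1, "x": -0.7, "y": 0, "z": 0, "roll": 0}, {"grip": 1, "x": 0, "y": 0, "z": 1, "roll": 0}, {"grip": 1, "x": 0, "y": 0, "z": 0, "roll": 0}])

```text
clock: 10.07
tcp_pos: [0.5637, 0.068, 0.2642]
orientation: [0.0, 0.994, -0.109, -0.0]
wrist_force: [-0.1, 1.0, -2.8]
finger_gap: 0.0166
grip_force: 89.3
```

Call:
servo_tool(increments=[{"grip": 1, "x": 0, "y": 0, "z": 1, "roll": 0}, {"grip": 1, "x": 0, "y": 0, "z": 0, "roll": 0}])

```text
clock: 10.23
tcp_pos: [0.5639, 0.068, 0.2637]
orientation: [0.0, 0.994, -0.11, 0.0]
wrist_force: [0.3, 0.1, -0.0]
finger_gap: 0.0166
grip_force: 89.6
```

Call:
servo_tool(increments=[{"grip": 1, "x": 0, "y": 0, "z": 1, "roll": 0}, {"grip": 1, "x": 0, "y": 0, "z": 0, "roll": 0}])

```text
clock: 10.4
tcp_pos: [0.5641, 0.0679, 0.2634]
orientation: [0.0, 0.994, -0.11, 0.001]
wrist_force: [-1.4, -0.3, 5.2]
finger_gap: 0.0166
grip_force: 90.3
```

```bash
python3 - <<'E'
from h import *
st()
E
```

```text
10.4 [0.5641 0.0679 0.2634] -12.58 j6 -2.94 F [-1.4 -0.3  5.2] T [-0.05  0.42  0.04] gap 0.0166 90.3
```

Call:
servo_tool(increments=[{"grip": 1, "x": -0.5, "y": 0, "z": 0.5, "roll": 0}, {"grip": 1, "x": 0, "y": 0, "z": 0, "roll": 4}, {"grip": 1, "x": 0, "y": 0, "z": 0, "roll": 4}])

```text
clock: 10.65
tcp_pos: [0.5638, 0.0679, 0.2632]
orientation: [0.0, 0.984, -0.18, 0.001]
wrist_force: [-0.1, -1.7, 6.0]
finger_gap: 0.0164
grip_force: 90.4
```

Call:
servo_tool(increments=[{"grip": 1, "x": 0, "y": 0, "z": 0, "roll": 4}, {"grip": 1, "x": 0, "y": 0, "z": 0, "roll": 4}])

```text
clock: 10.82
tcp_pos: [0.5638, 0.0678, 0.2631]
orientation: [0.0, 0.969, -0.249, 0.001]
wrist_force: [-0.5, -0.7, 4.2]
finger_gap: 0.0166
grip_force: 90.3
```

Call:
servo_tool(increments=[{"grip": 1, "x": 0, "y": 0, "z": 0, "roll": 4}, {"grip": 1, "x": 0, "y": 0, "z": 0, "roll": 4}])

```text
clock: 10.98
tcp_pos: [0.5637, 0.0678, 0.2626]
orientation: [0.0, 0.949, -0.316, 0.001]
wrist_force: [-0.0, -1.4, -2.0]
finger_gap: 0.0162
grip_force: 89.6
```

Call:
servo_tool(increments=[{"grip": 1, "x": 0, "y": 0, "z": 0, "roll": 4}, {"grip": 1, "x": 0, "y": 0, "z": 0, "roll": 4}])

```text
clock: 11.15
tcp_pos: [0.5635, 0.0677, 0.2617]
orientation: [0.0, 0.925, -0.381, 0.0]
wrist_force: [0.7, -1.1, -2.2]
finger_gap: 0.0166
grip_force: 89.4
```

```bash
python3 - <<'E'
from h import *
st()
E
```

```text
11.15 [0.5635 0.0677 0.2617] -44.79 j6 -2.38 F [ 0.7 -1.1 -2.2] T [-0.33 -0.16 -0.03] gap 0.0166 89.4
```

It dropped in, so I'll descend further.

Call:
servo_tool(increments=[{"grip": 1, "x": 0, "y": 0, "z": 1, "roll": 0}, {"grip": 1, "x": 0, "y": 0, "z": 0, "roll": 0}])

```text
clock: 11.32
tcp_pos: [0.5635, 0.0678, 0.2605]
orientation: [0.0, 0.926, -0.378, 0.0]
wrist_force: [0.9, -1.6, -2.7]
finger_gap: 0.0165
grip_force: 89.5
```

Call:
servo_tool(increments=[{"grip": 1, "x": 0, "y": 0, "z": 1, "roll": 0}, {"grip": 1, "x": 0, "y": 0, "z": 1, "roll": 0}, {"grip": 1, "x": 0, "y": 0, "z": 0, "roll": 0}])

```text
clock: 11.57
tcp_pos: [0.5634, 0.0679, 0.2586]
orientation: [0.0, 0.925, -0.379, 0.0]
wrist_force: [0.7, -2.6, -1.3]
finger_gap: 0.0169
grip_force: 89.5
```

```bash
python3 - <<'E'
from h import *
st()
E
```

```text
11.57 [0.5634 0.0679 0.2586] -44.54 j6 -2.39 F [ 0.7 -2.6 -1.3] T [-0.58 -0.33 -0.05] gap 0.0169 89.5
```

Call:
servo_tool(increments=[{"grip": 1, "x": 0.4, "y": 0.3, "z": 1, "roll": 0}, {"grip": 1, "x": 0, "y": 0, "z": 0.5, "roll": 0}, {"grip": 1, "x": 0, "y": 0, "z": 0, "roll": 5}, {"grip": 1, "x": 0, "y": 0, "z": 0, "roll": 5}, {"grip": 1, "x": 0, "y": 0, "z": 0, "roll": 5}])

```text
clock: 11.98
tcp_pos: [0.5635, 0.0674, 0.2572]
orientation: [0.0, 0.867, -0.498, 0.0]
wrist_force: [1.1, -3.0, -2.8]
finger_gap: 0.0165
grip_force: 89.3
```

```bash
python3 - <<'E'
from h import *
st()
E
```

```text
11.98 [0.5635 0.0674 0.2572] -59.78 j6 -2.12 F [ 1.1 -3.  -2.8] T [-0.82 -0.37  0.27] gap 0.0165 89.3
```

Call:
servo_tool(increments=[{"grip": 1, "x": 0, "y": 0, "z": 0.1, "roll": 6}, {"grip": 1, "x": 0, "y": 0, "z": 0, "roll": 6}, {"grip": 1, "x": 0, "y": 0, "z": 0.1, "roll": 6}, {"grip": 1, "x": 0, "y": 0, "z": 0, "roll": 6}])

```text
clock: 12.32
tcp_pos: [0.5635, 0.0671, 0.2572]
orientation: [0.0, 0.744, -0.668, 0.001]
wrist_force: [0.8, -3.5, -1.4]
finger_gap: 0.0166
grip_force: 89.5
```

```bash
python3 - <<'E'
from h import *
st()
E
```

```text
12.32 [0.5635 0.0671 0.2572] -83.84 j6 -1.7 F [ 0.8 -3.5 -1.4] T [-1.01 -0.23  0.31] gap 0.0166 89.5
```

Call:
servo_tool(increments=[{"grip": 1, "x": 0, "y": 0, "z": 0.1, "roll": 6}, {"grip": 1, "x": 0, "y": 0, "z": 0, "roll": 6}, {"grip": 1, "x": 0, "y": 0, "z": 0.1, "roll": 6}])

```text
clock: 12.57
tcp_pos: [0.5634, 0.067, 0.2571]
orientation: [-0.0, -0.63, 0.776, -0.001]
wrist_force: [0.1, -4.0, 0.3]
finger_gap: 0.0166
grip_force: 89.7
```

```bash
python3 - <<'E'
from h import *
st()
E
```

```text
12.57 [0.5634 0.067  0.2571] -101.84 j6 -1.39 F [ 0.1 -4.   0.3] T [-1.13  0.01  0.25] gap 0.0166 89.7
```

Call:
servo_tool(increments=[{"grip": 1, "x": 0.5, "y": 0, "z": 0, "roll": 6}, {"grip": 1, "x": 0, "y": 0, "z": 0.1, "roll": 6}, {"grip": 1, "x": 0, "y": 0, "z": 0, "roll": 6}, {"grip": 1, "x": 0, "y": 0, "z": 0.1, "roll": 6}])

```text
clock: 12.9
tcp_pos: [0.5631, 0.0665, 0.2571]
orientation: [-0.0, -0.455, 0.89, -0.001]
wrist_force: [-0.7, -4.0, 1.5]
finger_gap: 0.0162
grip_force: 89.9
```

```bash
python3 - <<'E'
from h import *
st()
E
```

```text
12.9 [0.5631 0.0665 0.2571] -125.84 j6 -0.97 F [-0.7 -4.   1.5] T [-0.96  0.19  0.21] gap 0.0162 89.9
```

Call:
servo_tool(increments=[{"grip": 1, "x": 0, "y": 0, "z": 0, "roll": 6}, {"grip": 1, "x": 0, "y": 0, "z": 0.1, "roll": 6}, {"grip": 1, "x": 0, "y": 0, "z": 0, "roll": 6}])

```text
clock: 13.15
tcp_pos: [0.5629, 0.0665, 0.2571]
orientation: [-0.0, -0.31, 0.951, -0.001]
wrist_force: [-1.1, -2.9, 2.0]
finger_gap: 0.0162
grip_force: 89.9
```

```bash
python3 - <<'E'
from h import *
st()
E
```

```text
13.15 [0.5629 0.0665 0.2571] -143.84 j6 -0.65 F [-1.1 -2.9  2. ] T [-1.06  0.41  0.35] gap 0.0162 89.9
```

Call:
servo_tool(increments=[{"grip": 1, "x": 0, "y": 0, "z": 0.1, "roll": 5}, {"grip": 1, "x": 0, "y": 0, "z": 0, "roll": 5}, {"grip": 1, "x": 0, "y": 0, "z": 0, "roll": 5}])

```text
clock: 13.4
tcp_pos: [0.5626, 0.0665, 0.2571]
orientation: [-0.0, -0.184, 0.983, -0.001]
wrist_force: [-1.1, -2.7, 2.6]
finger_gap: 0.0167
grip_force: 90.0
```

```bash
python3 - <<'E'
from h import *
st()
E
```

```text
13.4 [0.5626 0.0665 0.2571] -158.79 j6 -0.39 F [-1.1 -2.7  2.6] T [-1.07  0.52  0.26] gap 0.0167 90.0
```

Call:
servo_tool(increments=[{"grip": 1, "x": 0, "y": 0, "z": 0.5, "roll": 5}, {"grip": 1, "x": 0, "y": 0, "z": 0.5, "roll": 5}, {"grip": 1, "x": 0, "y": 0, "z": 0, "roll": 0}])

```text
clock: 13.65
tcp_pos: [0.5626, 0.0666, 0.257]
orientation: [0.0, -0.098, 0.995, -0.001]
wrist_force: [-2.2, -3.5, 5.6]
finger_gap: 0.0167
grip_force: 90.7
```

```bash
python3 - <<'E'
from h import *
st()
E
```

```text
13.65 [0.5626 0.0666 0.257 ] -168.76 j6 -0.22 F [-2.2 -3.5  5.6] T [-0.97  0.93  0.09] gap 0.0167 90.7
```

Call:
servo_tool(increments=[{"grip": 1, "x": 0, "y": 0, "z": 0.2, "roll": 5}, {"grip": 1, "x": 0, "y": 0, "z": 0, "roll": 5}])

```text
clock: 13.82
tcp_pos: [0.5625, 0.0666, 0.257]
orientation: [0.0, -0.011, 1.0, -0.001]
wrist_force: [-3.5, -3.1, 7.7]
finger_gap: 0.0168
grip_force: 90.8
```

```bash
python3 - <<'E'
from h import *
st()
E
```

```text
13.82 [0.5625 0.0666 0.257 ] -178.77 j6 -0.04 F [-3.5 -3.1  7.7] T [-0.9   1.19  0.21] gap 0.0168 90.8
```

Call:
servo_tool(increments=[{"grip": 1, "x": 0, "y": 0, "z": 0.2, "roll": 5}, {"grip": 1, "x": 0, "y": 0, "z": 0, "roll": 5}])

```text
clock: 13.98
tcp_pos: [0.5624, 0.0667, 0.257]
orientation: [0.0, 0.077, 0.997, -0.001]
wrist_force: [-3.6, -3.4, 8.5]
finger_gap: 0.0162
grip_force: 91.0
```

```bash
python3 - <<'E'
from h import *
st()
E
```

```text
13.98 [0.5624 0.0667 0.257 ] 171.22 j6 0.13 F [-3.6 -3.4  8.5] T [-0.91  1.25  0.25] gap 0.0162 91.0
```

Call:
servo_tool(increments=[{"grip": 1, "x": 0, "y": 0, "z": -0.5, "roll": 5}, {"grip": 1, "x": 0, "y": 0, "z": 0, "roll": 5}])

```text
clock: 14.15
tcp_pos: [0.5623, 0.0668, 0.257]
orientation: [-0.0, 0.163, 0.987, -0.001]
wrist_force: [-3.5, -2.9, 7.5]
finger_gap: 0.0165
grip_force: 90.7
```

```bash
python3 - <<'E'
from h import *
st()
E
```

```text
14.15 [0.5623 0.0668 0.257 ] 161.22 j6 0.3 F [-3.5 -2.9  7.5] T [-0.75  1.2   0.28] gap 0.0165 90.7
```

Call:
servo_tool(increments=[{"grip": 1, "x": 0, "y": 0, "z": -0.3, "roll": 5}, {"grip": 1, "x": 0, "y": 0, "z": 0, "roll": 5}])

```text
clock: 14.32
tcp_pos: [0.5622, 0.0669, 0.257]
orientation: [-0.0, 0.248, 0.969, -0.001]
wrist_force: [-3.7, -2.9, 7.1]
finger_gap: 0.0165
grip_force: 90.5
```

```bash
python3 - <<'E'
from h import *
st()
E
```

```text
14.32 [0.5622 0.0669 0.257 ] 151.22 j6 0.48 F [-3.7 -2.9  7.1] T [-0.69  1.11  0.2 ] gap 0.0165 90.5
```

Call:
servo_tool(increments=[{"grip": 1, "x": 0, "y": 0, "z": 0, "roll": 5}, {"grip": 1, "x": 0, "y": 0, "z": 0, "roll": 5}])

```text
clock: 14.48
tcp_pos: [0.5621, 0.0671, 0.257]
orientation: [-0.0, 0.332, 0.943, -0.0]
wrist_force: [-3.6, -1.7, 6.3]
finger_gap: 0.0167
grip_force: 90.5
```

```bash
python3 - <<'E'
from h import *
st()
E
```

```text
14.48 [0.5621 0.0671 0.257 ] 141.23 j6 0.65 F [-3.6 -1.7  6.3] T [-0.6   1.15  0.3 ] gap 0.0167 90.5
```

Call:
servo_tool(increments=[{"grip": 1, "x": 0, "y": 0, "z": 0, "roll": 5}, {"grip": 1, "x": 0, "y": 0, "z": 0, "roll": 5}])

```text
clock: 14.65
tcp_pos: [0.5621, 0.0672, 0.257]
orientation: [-0.0, 0.413, 0.911, -0.0]
wrist_force: [-3.7, -1.4, 5.6]
finger_gap: 0.0166
grip_force: 90.5
```

```bash
python3 - <<'E'
from h import *
st()
E
```

```text
14.65 [0.5621 0.0672 0.257 ] 131.23 j6 0.83 F [-3.7 -1.4  5.6] T [-0.48  1.2   0.27] gap 0.0166 90.5
```

Call:
servo_tool(increments=[{"grip": 1, "x": 0, "y": 0, "z": 0, "roll": 5}, {"grip": 1, "x": 0, "y": 0, "z": 0, "roll": 5}])

```text
clock: 14.82
tcp_pos: [0.5621, 0.0674, 0.2571]
orientation: [-0.0, 0.491, 0.871, -0.0]
wrist_force: [-3.8, -1.4, 5.9]
finger_gap: 0.0165
grip_force: 90.5
```

```bash
python3 - <<'E'
from h import *
st()
E
```

```text
14.82 [0.5621 0.0674 0.2571] 121.24 j6 1.0 F [-3.8 -1.4  5.9] T [-0.32  1.14  0.22] gap 0.0165 90.5
```

Call:
servo_tool(increments=[{"grip": 1, "x": 0, "y": 0, "z": 0, "roll": 5}, {"grip": 1, "x": 0, "y": 0, "z": 0, "roll": 5}])

```text
clock: 14.98
tcp_pos: [0.5621, 0.0675, 0.2571]
orientation: [-0.001, 0.565, 0.825, -0.0]
wrist_force: [-3.5, -0.4, 5.8]
finger_gap: 0.0166
grip_force: 90.5
```

```bash
python3 - <<'E'
from h import *
st()
E
```

```text
14.98 [0.5621 0.0675 0.2571] 111.24 j6 1.18 F [-3.5 -0.4  5.8] T [-0.22  1.13  0.25] gap 0.0166 90.5
```

Call:
servo_tool(increments=[{"grip": 1, "x": 0, "y": 0, "z": 0, "roll": 5}, {"grip": 1, "x": 0, "y": 0, "z": 0, "roll": 5}])

```text
clock: 15.15
tcp_pos: [0.5622, 0.0677, 0.257]
orientation: [-0.001, 0.634, 0.773, 0.0]
wrist_force: [-3.4, -0.0, 5.4]
finger_gap: 0.0168
grip_force: 90.5
```

```bash
python3 - <<'E'
from h import *
st()
E
```

```text
15.15 [0.5622 0.0677 0.257 ] 101.25 j6 1.35 F [-3.4 -0.   5.4] T [-0.1   1.05  0.21] gap 0.0168 90.5
```

Call:
servo_tool(increments=[{"grip": 1, "x": 0, "y": 0, "z": 0, "roll": 5}, {"grip": 1, "x": 0, "y": 0, "z": 0, "roll": 5}])

```text
clock: 15.32
tcp_pos: [0.5623, 0.0678, 0.257]
orientation: [-0.001, 0.699, 0.715, 0.0]
wrist_force: [-3.2, -0.6, 6.1]
finger_gap: 0.0167
grip_force: 90.5
```

```bash
python3 - <<'E'
from h import *
st()
E
```

```text
15.32 [0.5623 0.0678 0.257 ] 91.26 j6 1.53 F [-3.2 -0.6  6.1] T [-0.01  0.92  0.28] gap 0.0167 90.5
```

Call:
servo_tool(increments=[{"grip": 1, "x": 0, "y": 0, "z": 0, "roll": 5}, {"grip": 1, "x": 0, "y": 0, "z": 0, "roll": 5}])

```text
clock: 15.48
tcp_pos: [0.5624, 0.0679, 0.2571]
orientation: [-0.001, 0.759, 0.651, 0.0]
wrist_force: [-2.6, -0.2, 4.9]
finger_gap: 0.0166
grip_force: 90.5
```

```bash
python3 - <<'E'
from h import *
st()
E
```

```text
15.48 [0.5624 0.0679 0.2571] 81.27 j6 1.7 F [-2.6 -0.2  4.9] T [0.09 0.79 0.36] gap 0.0166 90.5
```

Call:
servo_tool(increments=[{"grip": 1, "x": 0, "y": 0, "z": 0, "roll": 5}, {"grip": 1, "x": 0, "y": 0, "z": 0, "roll": 5}])

```text
clock: 15.65
tcp_pos: [0.5625, 0.068, 0.2571]
orientation: [-0.001, 0.813, 0.583, 0.0]
wrist_force: [-1.9, 0.8, 4.9]
finger_gap: 0.0165
grip_force: 90.4
```

```bash
python3 - <<'E'
from h import *
st()
E
```

```text
15.65 [0.5625 0.068  0.2571] 71.28 j6 1.88 F [-1.9  0.8  4.9] T [0.12 0.75 0.48] gap 0.0165 90.4
```

Call:
servo_tool(increments=[{"grip": 1, "x": 0, "y": 0, "z": 0, "roll": 5}, {"grip": 1, "x": 0, "y": 0, "z": 0, "roll": 3}])

```text
clock: 15.82
tcp_pos: [0.5626, 0.068, 0.2571]
orientation: [-0.001, 0.851, 0.525, 0.0]
wrist_force: [-2.8, 0.4, 4.8]
finger_gap: 0.0163
grip_force: 90.4
```

```bash
python3 - <<'E'
from h import *
st()
E
```

```text
15.82 [0.5626 0.068  0.2571] 63.3 j6 2.01 F [-2.8  0.4  4.8] T [0.15 0.66 0.48] gap 0.0163 90.4
```

Call:
servo_tool(increments=[{"grip": 1, "x": 0, "y": 0, "z": 0, "roll": 4}, {"grip": 1, "x": 0, "y": 0, "z": 0, "roll": 0}])

```text
clock: 15.98
tcp_pos: [0.5627, 0.068, 0.257]
orientation: [-0.001, 0.869, 0.496, 0.0]
wrist_force: [-2.0, 1.0, 4.9]
finger_gap: 0.0164
grip_force: 90.6
```

```bash
cat >> h.py <<'E'
def tz(n=5):
    v=[]
    for i in range(n): v.append(env.get_state()["ft_torque"][2]); env.read_camera("top")
    print("tz",np.round(v,3),np.mean(v).round(3))
E
python3 - <<'E'
from h import *
tz();st()
E
```

```text
tz [0.434 0.422 0.445 0.405 0.445] 0.43
16.23 [0.5627 0.068  0.2571] 59.59 j6 2.08 F [-1.8  1.5  5.4] T [0.22 0.78 0.38] gap 0.0169 90.6
```

Call:
servo_tool(increments=[{"grip": 1, "x": 0, "y": 0, "z": 0, "roll": 4}, {"grip": 1, "x": 0, "y": 0, "z": 0, "roll": 2}, {"grip": 1, "x": 0, "y": 0, "z": 0, "roll": 0}])

```text
clock: 16.48
tcp_pos: [0.5628, 0.068, 0.2571]
orientation: [-0.001, 0.893, 0.45, 0.001]
wrist_force: [-2.2, 0.6, 4.9]
finger_gap: 0.0165
grip_force: 90.5
```

```bash
python3 - <<'E'
from h import *
tz(4)
E
```

```text
tz [0.531 0.491 0.495 0.534] 0.513
```

Call:
servo_tool(increments=[{"grip": 1, "x": 0, "y": 0, "z": 0, "roll": 3}, {"grip": 1, "x": 0, "y": 0, "z": 0, "roll": 0}])

```text
clock: 16.85
tcp_pos: [0.5629, 0.068, 0.2571]
orientation: [-0.001, 0.905, 0.426, 0.001]
wrist_force: [-2.8, 1.7, 5.9]
finger_gap: 0.0166
grip_force: 90.5
```

```bash
python3 - <<'E'
from h import *
tz(4);st()
E
```

```text
tz [0.491 0.519 0.525 0.525] 0.515
17.05 [0.5629 0.068  0.2571] 50.6 j6 2.24 F [-2.3  1.1  4.9] T [0.29 0.61 0.47] gap 0.0166 90.5
```

Call:
servo_tool(increments=[{"grip": 1, "x": 0, "y": 0, "z": 0, "roll": 2}, {"grip": 1, "x": 0, "y": 0, "z": 0, "roll": 2}, {"grip": 1, "x": 0, "y": 0, "z": 0, "roll": 0}])

```text
clock: 17.3
tcp_pos: [0.563, 0.068, 0.2571]
orientation: [-0.001, 0.919, 0.395, 0.001]
wrist_force: [-2.1, 0.6, 6.0]
finger_gap: 0.0163
grip_force: 90.5
```

```bash
python3 - <<'E'
from h import *
tz(5);st()
E
```

```text
tz [0.519 0.529 0.522 0.543 0.593] 0.541
17.55 [0.563  0.068  0.2571] 46.61 j6 2.31 F [-1.3  1.3  6.2] T [0.26 0.59 0.55] gap 0.0163 90.5
```

Call:
servo_tool(increments=[{"grip": 1, "x": 0, "y": 0, "z": 0, "roll": 2.5}, {"grip": 1, "x": 0, "y": 0, "z": 0, "roll": 0}])

```text
clock: 17.72
tcp_pos: [0.563, 0.068, 0.2571]
orientation: [-0.001, 0.927, 0.375, 0.001]
wrist_force: [-2.9, 0.4, 5.5]
finger_gap: 0.0164
grip_force: 90.5
```

```bash
python3 - <<'E'
from h import *
tz(5);st()
E
```

```text
tz [0.573 0.587 0.572 0.566 0.552] 0.57
17.97 [0.563  0.0681 0.2571] 44.11 j6 2.35 F [-1.6  1.4  5.8] T [0.24 0.57 0.61] gap 0.0169 90.5
```

Tight at about 0.57 N m. Now I'll relieve the torque slightly and withdraw.

Call:
servo_tool(increments=[{"grip": 1, "x": 0, "y": 0, "z": 0, "roll": -2}, {"grip": 1, "x": 0, "y": 0, "z": 0, "roll": -1}, {"grip": 1, "x": 0, "y": 0, "z": 0, "roll": 0}])

```text
clock: 18.22
tcp_pos: [0.5629, 0.068, 0.257]
orientation: [-0.001, 0.917, 0.4, 0.001]
wrist_force: [-2.2, 0.5, 5.9]
finger_gap: 0.0162
grip_force: 90.5
```

```bash
python3 - <<'E'
from h import *
tz(2);st()
E
```

```text
tz [0.38  0.378] 0.379
18.32 [0.5629 0.068  0.2571] 47.08 j6 2.3 F [-2.1  0.2  5.3] T [0.31 0.61 0.36] gap 0.0165 90.5
```

Call:
servo_tool(increments=[{"grip": 1, "x": 0, "y": 0, "z": 0, "roll": -3}, {"grip": 1, "x": 0, "y": 0, "z": -1, "roll": -2}, {"grip": 1, "x": 0, "y": 0, "z": -3, "roll": 0}, {"grip": 1, "x": 0, "y": 0, "z": -5, "roll": 0}, {"grip": 1, "x": 0, "y": 0, "z": -8, "roll": 0}])

```text
clock: 18.73
tcp_pos: [0.5622, 0.0674, 0.2697]
orientation: [-0.002, 0.899, 0.438, -0.003]
wrist_force: [-0.8, -0.1, -3.6]
finger_gap: 0.0165
grip_force: 92.0
```

Call:
servo_tool(increments=[{"grip": 1, "x": 0, "y": 0, "z": -25, "roll": 0}, {"grip": 1, "x": 0, "y": 0, "z": -25, "roll": 0}, {"grip": 1, "x": 0, "y": 0, "z": -25, "roll": 0}, {"grip": 1, "x": 0, "y": 0, "z": 0, "roll": 0}])

```text
clock: 19.07
tcp_pos: [0.5648, 0.0672, 0.3544]
orientation: [0.002, 0.899, 0.438, 0.004]
wrist_force: [0.4, -0.0, -1.8]
finger_gap: 0.0167
grip_force: 92.2
```

```bash
python3 - <<'E'
from h import *
st(); plan([.5034,-.3192,.345],275.4,grip=1)
S=save("scene","s4");T=save("top","t4")
def cp(im,x0,y0,w,h,f): return cv2.resize(im[y0:y0+h,x0:x0+w,::-1],(w*f,h*f),interpolation=cv2.INTER_CUBIC)
cv2.imwrite('pics/c5.png',np.hstack([cp(T,155,200,64,80,6),cp(S,375,140,64,80,6)]))
E
```

```text
19.07 [0.5648 0.0672 0.3544] 51.9 j6 2.21 F [ 0.4 -0.  -1.8] T [ 0.   -0.11  0.01] gap 0.0167 92.2
[{"grip": 1, "x": -10.7, "y": 5.9, "z": 0.3, "roll": -6.98}, {"grip": 1, "x": -11.3, "y": 4.6, "z": 0.3, "roll": -6.98}, {"grip": 1, "x": -11.8, "y": 3.2, "z": 0.3, "roll": -6.98}, {"grip": 1, "x": -12.1, "y": 1.7, "z": 0.3, "roll": -6.98}, {"grip": 1, "x": -12.2, "y": 0.2, "z": 0.3, "roll": -6.98}]
[{"grip": 1, "x": -12.2, "y": -1.2, "z": 0.3, "roll": -6.98}, {"grip": 1, "x": -11.9, "y": -2.7, "z": 0.3, "roll": -6.98}, {"grip": 1, "x": -11.5, "y": -4.1, "z": 0.3, "roll": -6.98}, {"grip": 1, "x": -10.9, "y": -5.5, "z": 0.3, "roll": -6.98}, {"grip": 1, "x": -10.2, "y": -6.8, "z": 0.3, "roll": -6.98}]
[{"grip": 1, "x": -9.3, "y": -8.0, "z": 0.3, "roll": -6.98}, {"grip": 1, "x": -8.2, "y": -9.1, "z": 0.3, "roll": -6.98}, {"grip": 1, "x": -7.1, "y": -10.0, "z": 0.3, "roll": -6.98}, {"grip": 1, "x": -5.8, "y": -10.8, "z": 0.3, "roll": -6.98}, {"grip": 1, "x": -4.4, "y": -11.4, "z": 0.3, "roll": -6.98}]
[{"grip": 1, "x": -3.0, "y": -11.8, "z": 0.3, "roll": -6.98}, {"grip": 1, "x": -1.6, "y": 
[... 232 characters left out ...]
4.3, "y": -11.4, "z": 0.3, "roll": -6.98}, {"grip": 1, "x": 5.7, "y": -10.8, "z": 0.3, "roll": -6.98}, {"grip": 1, "x": 6.9, "y": -10.1, "z": 0.3, "roll": -6.98}, {"grip": 1, "x": 8.1, "y": -9.1, "z": 0.3, "roll": -6.98}, {"grip": 1, "x": 9.2, "y": -8.1, "z": 0.3, "roll": -6.98}]
[{"grip": 1, "x": 10.1, "y": -6.9, "z": 0.3, "roll": -6.98}, {"grip": 1, "x": 10.8, "y": -5.6, "z": 0.3, "roll": -6.98}, {"grip": 1, "x": 11.5, "y": -4.3, "z": 0.3, "roll": -6.98}, {"grip": 1, "x": 11.9, "y": -2.9, "z": 0.3, "roll": -6.98}, {"grip": 1, "x": 12.1, "y": -1.4, "z": 0.3, "roll": -6.98}]
[{"grip": 1, "x": 12.2, "y": 0.1, "z": 0.3, "roll": -6.98}, {"grip": 1, "x": 12.1, "y": 1.6, "z": 0.3, "roll": -6.98}]
```

View pics/c5.png

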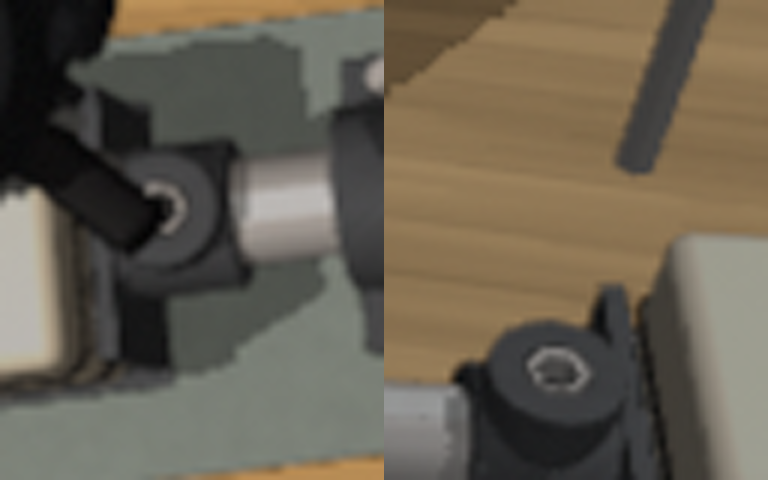

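The key is still straight in the grip and the screw is seated. The key is clear, so I'll carry it back to the rack.

Call:
servo_tool(increments=[{"grip": 1, "x": -10.7, "y": 5.9, "z": 0.3, "roll": -6.98}, {"grip": 1, "x": -11.3, "y": 4.6, "z": 0.3, "roll": -6.98}, {"grip": 1, "x": -11.8, "y": 3.2, "z": 0.3, "roll": -6.98}, {"grip": 1, "x": -12.1, "y": 1.7, "z": 0.3, "roll": -6.98}, {"grip": 1, "x": -12.2, "y": 0.2, "z": 0.3, "roll": -6.98}])

```text
clock: 19.58
tcp_pos: [0.5528, 0.0065, 0.3448]
orientation: [-0.001, 0.724, 0.689, -0.001]
wrist_force: [0.6, 0.1, -3.1]
finger_gap: 0.0164
grip_force: 92.0
```

Call:
servo_tool(increments=[{"grip": 1, "x": -12.2, "y": -1.2, "z": 0.3, "roll": -6.98}, {"grip": 1, "x": -11.9, "y": -2.7, "z": 0.3, "roll": -6.98}, {"grip": 1, "x": -11.5, "y": -4.1, "z": 0.3, "roll": -6.98}, {"grip": 1, "x": -10.9, "y": -5.5, "z": 0.3, "roll": -6.98}, {"grip": 1, "x": -10.2, "y": -6.8, "z": 0.3, "roll": -6.98}])

```text
clock: 20.0
tcp_pos: [0.5433, -0.0539, 0.3433]
orientation: [-0.001, 0.484, 0.875, -0.0]
wrist_force: [-0.5, -0.1, -2.6]
finger_gap: 0.0166
grip_force: 92.0
```

Call:
servo_tool(increments=[{"grip": 1, "x": -9.3, "y": -8.0, "z": 0.3, "roll": -6.98}, {"grip": 1, "x": -8.2, "y": -9.1, "z": 0.3, "roll": -6.98}, {"grip": 1, "x": -7.1, "y": -10.0, "z": 0.3, "roll": -6.98}, {"grip": 1, "x": -5.8, "y": -10.8, "z": 0.3, "roll": -6.98}, {"grip": 1, "x": -4.4, "y": -11.4, "z": 0.3, "roll": -6.98}])

```text
clock: 20.42
tcp_pos: [0.5337, -0.1144, 0.3418]
orientation: [-0.001, 0.2, 0.98, 0.0]
wrist_force: [0.6, 0.5, -2.3]
finger_gap: 0.0167
grip_force: 92.0
```

Call:
servo_tool(increments=[{"grip": 1, "x": -3.0, "y": -11.8, "z": 0.3, "roll": -6.98}, {"grip": 1, "x": -1.6, "y": -12.1, "z": 0.3, "roll": -6.98}, {"grip": 1, "x": -0.1, "y": -12.2, "z": 0.3, "roll": -6.98}, {"grip": 1, "x": 1.4, "y": -12.1, "z": 0.3, "roll": -6.98}, {"grip": 1, "x": 2.9, "y": -11.9, "z": 0.3, "roll": -6.98}])

```text
clock: 20.83
tcp_pos: [0.5241, -0.1746, 0.3403]
orientation: [-0.001, -0.103, 0.995, 0.001]
wrist_force: [0.5, -0.0, -3.4]
finger_gap: 0.0164
grip_force: 92.0
```

Call:
servo_tool(increments=[{"grip": 1, "x": 4.3, "y": -11.4, "z": 0.3, "roll": -6.98}, {"grip": 1, "x": 5.7, "y": -10.8, "z": 0.3, "roll": -6.98}, {"grip": 1, "x": 6.9, "y": -10.1, "z": 0.3, "roll": -6.98}, {"grip": 1, "x": 8.1, "y": -9.1, "z": 0.3, "roll": -6.98}, {"grip": 1, "x": 9.2, "y": -8.1, "z": 0.3, "roll": -6.98}])

```text
clock: 21.25
tcp_pos: [0.5145, -0.2348, 0.3388]
orientation: [-0.001, -0.397, 0.918, 0.001]
wrist_force: [0.3, 0.3, -3.2]
finger_gap: 0.0164
grip_force: 92.0
```

Call:
servo_tool(increments=[{"grip": 1, "x": 10.1, "y": -6.9, "z": 0.3, "roll": -6.98}, {"grip": 1, "x": 10.8, "y": -5.6, "z": 0.3, "roll": -6.98}, {"grip": 1, "x": 11.5, "y": -4.3, "z": 0.3, "roll": -6.98}, {"grip": 1, "x": 11.9, "y": -2.9, "z": 0.3, "roll": -6.98}, {"grip": 1, "x": 12.1, "y": -1.4, "z": 0.3, "roll": -6.98}])

```text
clock: 21.67
tcp_pos: [0.5049, -0.2951, 0.3373]
orientation: [-0.0, -0.654, 0.757, 0.001]
wrist_force: [0.6, -0.0, -3.1]
finger_gap: 0.0165
grip_force: 92.0
```

Call:
servo_tool(increments=[{"grip": 1, "x": 12.2, "y": 0.1, "z": 0.3, "roll": -6.98}, {"grip": 1, "x": 12.1, "y": 1.6, "z": 0.3, "roll": -6.98}, {"grip": 1, "x": 0, "y": 0, "z": 0, "roll": 0}, {"grip": 1, "x": 0, "y": 0, "z": 0, "roll": 0}, {"grip": 1, "x": 0, "y": 0, "z": 0, "roll": 0}])

```text
clock: 22.08
tcp_pos: [0.5014, -0.3183, 0.3375]
orientation: [-0.0, 0.738, -0.675, -0.001]
wrist_force: [0.0, -0.6, -2.8]
finger_gap: 0.0165
grip_force: 92.0
```

```bash
python3 - <<'E'
from h import *
st(); plan([.5034,-.3192,.190],-84.6,grip=1)
E
```

```text
22.08 [ 0.5014 -0.3183  0.3375] -84.88 j6 -2.36 F [ 0.  -0.6 -2.8] T [0.01 0.01 0.01] gap 0.0165 92.0
[{"grip": 1, "x": 0.3, "y": -0.5, "z": 36.9, "roll": -0.07}, {"grip": 1, "x": 0.3, "y": -0.5, "z": 36.9, "roll": -0.07}, {"grip": 1, "x": 0.3, "y": -0.5, "z": 36.9, "roll": -0.07}, {"grip": 1, "x": 0.3, "y": -0.5, "z": 36.9, "roll": -0.07}]
```

Call:
servo_tool(increments=[{"grip": 1, "x": 0.3, "y": -0.5, "z": 36.9, "roll": 0}, {"grip": 1, "x": 0.3, "y": -0.5, "z": 36.9, "roll": 0}, {"grip": 1, "x": 0.3, "y": -0.5, "z": 36.9, "roll": 0}, {"grip": 1, "x": 0.3, "y": -0.5, "z": 36.9, "roll": 0}, {"grip": 1, "x": 0, "y": 0, "z": 16, "roll": 0}])

```text
clock: 22.5
tcp_pos: [0.5016, -0.317, 0.1694]
orientation: [0.0, 0.739, -0.674, -0.004]
wrist_force: [-0.1, -0.7, -3.0]
finger_gap: 0.0164
grip_force: 91.7
```

Call:
servo_tool(increments=[{"grip": 1, "x": 0, "y": 0, "z": 0, "roll": 0}, {"grip": 1, "x": 0, "y": 0, "z": 0, "roll": 0}, {"grip": 1, "x": 0, "y": 0, "z": 0, "roll": 0}])

```text
clock: 22.75
tcp_pos: [0.5047, -0.3202, 0.1767]
orientation: [-0.0, 0.739, -0.674, 0.001]
wrist_force: [-0.2, 0.3, -2.8]
finger_gap: 0.0163
grip_force: 91.8
```

```bash
python3 - <<'E'
from h import *
st()
T=save("top","t5");S=save("scene","s5")
def cp(im,x0,y0,w,h,f): return cv2.resize(im[y0:y0+h,x0:x0+w,::-1],(w*f,h*f),interpolation=cv2.INTER_CUBIC)
cv2.imwrite('pics/c6.png',np.hstack([cp(T,325,230,64,80,6),cp(S,180,140,64,80,6)]))
E
```

```text
22.75 [ 0.5047 -0.3202  0.1767] -84.72 j6 -2.36 F [-0.2  0.3 -2.8] T [ 0.02 -0.02  0.01] gap 0.0163 91.8
```

View pics/c6.png

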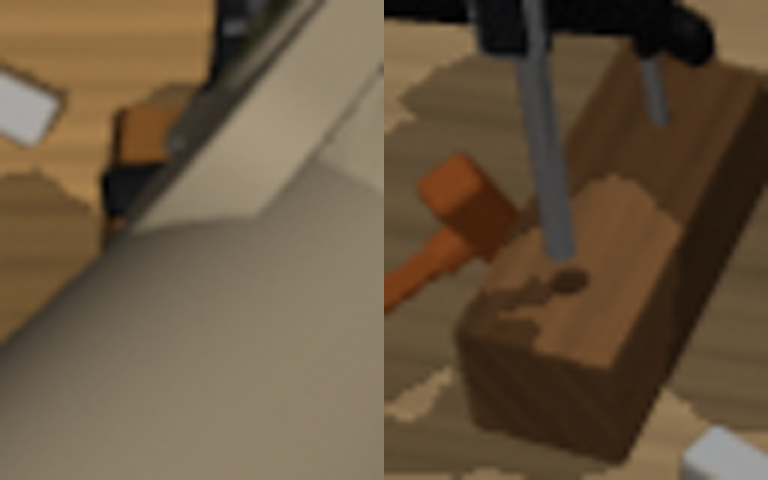

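The tip hangs at zoomed (560,255), just above the hole at (571,282). I'll check where it would land.

```bash
python3 - <<'E'
from h import *
st();p=np.array([.5047,-.3202,.1767])
q=proj("scene",[p-[0,0,.1065],p-[0,0,.1217],p-[0,0,.07]]);print(q,(q-[180,140])*6+[384,0])
print([(proj("scene",p-[0,0,.1217]+np.array(d))[0]-q[1])*6 for d in([.001,0,0],[0,.001,0])])
S=np.load('pics/s5.npy').astype(int).sum(2)//3
for r in list(range(164,184))+list(range(184,192)): print(r,S[r,200:222])
E
```

```text
22.85 [ 0.5051 -0.3208  0.1773] -84.72 j6 -2.36 F [ 1.1  0.4 -2.2] T [-0.04  0.    0.01] gap 0.0167 91.9
[[209.30535038 181.58013122]
 [210.12165457 186.3894242 ]
 [207.25512798 169.50115332]] [[559.8321023  249.4807873 ]
 [564.72992742 278.3365452 ]
 [547.53076786 177.00691994]]
[array([-0.78001964,  2.01226676]), array([2.67187989, 0.3901198 ])]
164 [77 77 76 76 66 67 69 60 64 61 51 45 46 48 49 48 47 44 45 47 49 50]
165 [76 76 77 77 65 66 68 63 64 59 49 45 47 50 49 48 46 45 47 49 49 50]
166 [75 75 74 74 66 68 69 64 65 61 49 46 48 49 48 48 45 45 48 49 50 50]
167 [77 77 76 76 69 68 69 66 65 65 52 48 50 49 47 46 45 47 48 50 51 51]
168 [74 74 75 75 68 66 68 68 66 65 54 49 49 48 45 44 45 47 49 51 50 50]
169 [73 73 73 73 69 64 67 68 67 65 56 52 49 47 45 45 48 65 72 57 51 50]
170 [73 74 74 73 73 65 67 69 67 66 58 50 48 47 61 66 69 74 77 74 72 71]
171 [70 71 72 72 72 65 67 68 67 66 59 50 46 61 68 72 74 76 77 78 77 77]
172 [61 71 72 72 65 59 66 68 67 65 60 50 62 67 71 74 76 78 78 77 79 77]
173 [41 64 73 70 53 52 65 68 68 66 66 66 68 69 73 74 75 78 77 78 79 77]
174 [35 42 65 60 49 49 65 69 6
[... 565 characters left out ...]
 73 69 66 68 69 68 70 76 76 77 78 76 74 75 75 75 74]
183 [69 72 76 76 74 71 70 71 71 72 71 75 75 76 77 77 75 74 74 74 74 74]
184 [70 74 77 75 72 70 72 72 71 69 64 63 66 74 77 76 74 74 75 74 75 76]
185 [73 77 77 73 70 70 71 70 60 46 42 43 44 50 71 75 74 73 74 74 74 77]
186 [75 77 75 72 57 53 70 63 44 35 34 35 36 39 64 73 74 75 74 74 76 77]
187 [76 75 73 57 49 48 53 46 36 34 34 35 35 42 67 74 73 74 73 74 78 78]
188 [56 55 52 47 46 48 49 45 38 33 32 34 49 66 73 73 74 73 74 77 78 78]
189 [50 47 45 46 49 49 49 48 65 64 63 71 73 73 73 74 73 73 75 77 78 78]
190 [48 46 46 48 48 47 49 67 75 77 78 78 75 72 73 73 73 74 76 78 78 78]
191 [46 46 64 69 70 70 71 74 76 79 79 77 73 72 73 73 73 75 77 78 78 79]
```

Call:
servo_tool(increments=[{"grip": 1, "x": -0.5, "y": 0, "z": 8, "roll": 0}, {"grip": 1, "x": 0, "y": 0, "z": 6, "roll": 0}, {"grip": 1, "x": 0, "y": 0, "z": 2, "roll": 0}, {"grip": 1, "x": 0, "y": 0, "z": 2, "roll": 0}, {"grip": 1, "x": 0, "y": 0, "z": 0, "roll": 0}])

```text
clock: 23.27
tcp_pos: [0.5034, -0.3194, 0.1561]
orientation: [0.0, 0.739, -0.674, -0.0]
wrist_force: [0.3, -0.2, -2.6]
finger_gap: 0.0164
grip_force: 92.0
```

```bash
python3 - <<'E'
from h import *
st()
E
```

```text
23.27 [ 0.5034 -0.3194  0.1561] -84.72 j6 -2.36 F [ 0.3 -0.2 -2.6] T [-0.04 -0.03 -0.01] gap 0.0164 92.0
```

Call:
servo_tool(increments=[{"grip": 1, "x": 0, "y": 0, "z": 8, "roll": 0}, {"grip": 1, "x": 0, "y": 0, "z": 8, "roll": 0}, {"grip": 1, "x": 0, "y": 0, "z": 8, "roll": 0}, {"grip": 1, "x": 0, "y": 0, "z": 6, "roll": 0}, {"grip": 1, "x": 0, "y": 0, "z": 0, "roll": 0}])

```text
clock: 23.68
tcp_pos: [0.5031, -0.3194, 0.1249]
orientation: [0.0, 0.739, -0.674, -0.001]
wrist_force: [-0.0, -1.8, -3.5]
finger_gap: 0.0162
grip_force: 91.8
```

Call:
servo_tool(increments=[{"grip": 1, "x": 0, "y": 0, "z": 4, "roll": 0}, {"grip": 1, "x": 0, "y": 0, "z": 3, "roll": 0}, {"grip": 1, "x": 0, "y": 0, "z": 0, "roll": 0}])

```text
clock: 23.93
tcp_pos: [0.5035, -0.3195, 0.1192]
orientation: [0.0, 0.739, -0.674, -0.0]
wrist_force: [0.9, -1.2, -4.0]
finger_gap: 0.0165
grip_force: 92.0
```

```bash
python3 - <<'E'
from h import *
st()
E
```

```text
23.93 [ 0.5035 -0.3195  0.1192] -84.72 j6 -2.36 F [ 0.9 -1.2 -4. ] T [-0.32  0.02  0.08] gap 0.0165 92.0
```

Go down the last 2–3 mm, release and rise.

Call:
servo_tool(increments=[{"grip": 1, "x": 0, "y": 0, "z": 1.5, "roll": 0}, {"grip": 1, "x": 0, "y": 0, "z": 1, "roll": 0}, {"grip": 1, "x": 0, "y": 0, "z": 0.5, "roll": 0}, {"grip": 1, "x": 0, "y": 0, "z": 0, "roll": 0}])

```text
clock: 24.27
tcp_pos: [0.5037, -0.3196, 0.1169]
orientation: [0.0, 0.739, -0.674, 0.0]
wrist_force: [0.8, -0.7, -2.4]
finger_gap: 0.0165
grip_force: 92.0
```

Call:
servo_tool(increments=[{"grip": 0.3, "x": 0, "y": 0, "z": 0, "roll": 0}, {"grip": 0, "x": 0, "y": 0, "z": 0, "roll": 0}, {"grip": 0, "x": 0, "y": 0, "z": 0, "roll": 0}, {"grip": 0, "x": 0, "y": 0, "z": 0, "roll": 0}, {"grip": 0, "x": 0, "y": 0, "z": 0, "roll": 0}])

```text
clock: 24.68
tcp_pos: [0.5038, -0.3196, 0.1171]
orientation: [-0.0, 0.739, -0.674, 0.0]
wrist_force: [0.3, -0.9, -0.1]
finger_gap: 0.0763
grip_force: 0.0
```

Call:
servo_tool(increments=[{"grip": 0, "x": 0, "y": 0, "z": -10, "roll": 0}, {"grip": 0, "x": 0, "y": 0, "z": -25, "roll": 0}, {"grip": 0, "x": 0, "y": 0, "z": -40, "roll": 0}, {"grip": 0, "x": 0, "y": 0, "z": -40, "roll": 0}, {"grip": 0, "x": 0, "y": 0, "z": -40, "roll": 0}])

```text
clock: 25.1
tcp_pos: [0.5033, -0.3191, 0.2742]
orientation: [-0.0, 0.739, -0.674, -0.0]
wrist_force: [1.0, -0.8, 0.1]
finger_gap: 0.0855
grip_force: 0.0
```

```bash
python3 - <<'E'
from h import *
st(); save("scene","s6",None,1.42); 
E
```

```text
25.1 [ 0.5033 -0.3191  0.2742] -84.71 j6 -2.36 F [ 1.  -0.8  0.1] T [-0.04 -0.09  0.04] gap 0.0855 0.0
```

View pics/s6.png

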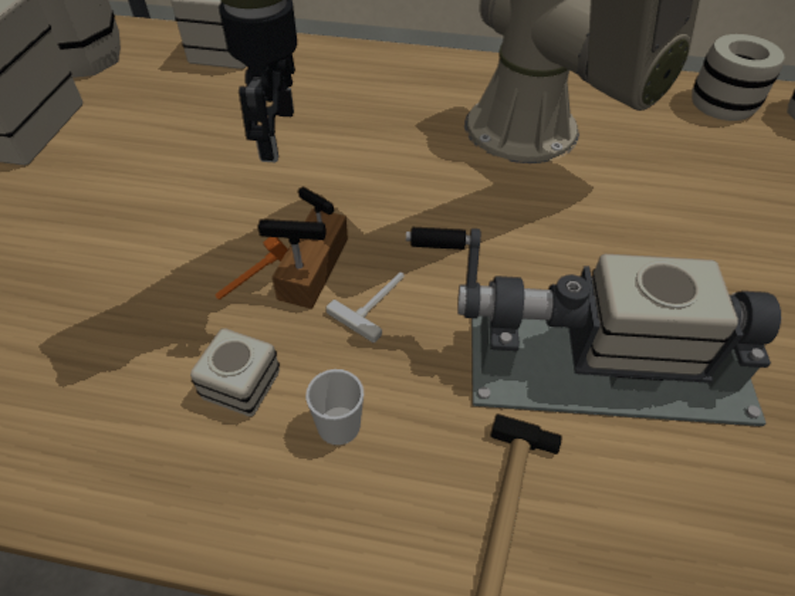

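The key stands back in its hole, the crank is up, and the listed objects are where they were. The orange and white look-alikes now lie on the bench. They stood on narrow feet and my planned path stayed away from the orange one. I'll compare the saved frames, then hand in.

```bash
python3 - <<'E'
from h import *
for n in("scene0","s1","s2","s3","s6"):
    im=np.load(f'pics/{n}.npy').astype(int); m=(im[...,0]>150)&(im[...,0]>2*im[...,2])&(im[...,0]-im[...,1]>70)
    ys,xs=np.where(m[:,:190]); print(n,len(xs),xs.mean().round(1) if len(xs) else 0,ys.mean().round(1) if len(ys) else 0)
env.hand_in()
st()
E
```

```text
scene0 0 0 0
s1 0 0 0
s2 0 0 0
s3 5 163.6 199.8
s6 0 0 0
the job is handed in; nothing more can be done
the job is handed in; nothing more can be done
```

I handed the job in at about 25 s: the crank was turned so the flat faces up, the setscrew was tightened to about 0.57 N m, and the larger key stands back in its rack hole. The orange and white look-alike keys, upright at the start, ended up lying on the bench; I never gripped them, but my frame check couldn't show when or why they fell.

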